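# Weigh a chainring on the spring scale

### The arm

A 7-joint arm with a two-finger parallel gripper is mounted at the origin on the work surface. World frame = base frame: x ahead of the robot, y to its left, z up, the work surface at z = 0. Lengths are in m, angles in rad, forces in N, time in s.
With the tool pointing down it reaches from about 0.425 to 0.925 m from the base axis. Payload 6.8 kg.
Tool frame: the origin (TCP) lies between the finger pads; the fingertips stand 17 mm ahead of it and the grasp point (between the pads) lies 2 mm behind it; z points along the fingers, y is the direction in which the jaws open and shut (so a half turn about z gives the same grasp; the last joint's range is limited). The gripper opens to 85 mm and grips with 20 to 120 N. Pads are 22 mm wide; open, the fingers measure 114 mm over their backs; the gripper's body (76 mm by 85 mm) begins 54 mm behind the grasp point. The pads swing forward as they close: fully open they stand 13 mm farther back than shut.
Start: joints at [1.236, 0.477, 0.022, 1.555, -0.011, 1.109, -0.083], TCP at [0.152, -0.658, 0.248] pointing down, gripper open.
Joint ranges: [-2.96, 2.96], [-0.34, 2.1], [-1.41, 1.46], [0.24, 2.44], [-1.37, 4.51], [0.17, 1.92], [-2.96, 2.96]. Speed limits (rad/s): [2.39, 2.39, 3.14, 3.14, 3.14, 3.14, 3.14].

### API

Orientations are given as a unit quaternion [w, x, y, z].
In Python, from station import bot gives the robot as it stands. The module is installed in compiled form; this text tells all that it offers.
- The arm moves only by the tool carry_out, never from a script. Its argument "moves" is a list of rows, each a list of 3 entries, a list of its own where there are three numbers: the turn, a rotation vector about the tool's x, y, z in degrees, then the shift along the tool's x, y, z in cm, then the finger opening in cm, from 0 to 8.54. A call has 1 to 5 rows; each row is the pose to reach, as a shift and turn from the pose commanded when the call began, along the tool's axes at that moment; what a row does not reach only later rows make up. A row lasts 1/8 s, in which the tool goes at most 62.5 mm and 10.7 degrees, less where a joint would pass 70% of its speed; a pose out of reach is approached as far as the arm can. A call with a gripper value outside its range is refused whole. The fingers move at their own pace and stop on an object; "newtons" is the grip in N (left out, the last holds). Time passes only in rows, so rows that repeat a pose let the fingers close. It gives the time, the measured TCP pose, the force and the opening at its end, in the units of the state.
- bot.get_obs(): the state, without advancing time (a new reading comes with each control period).
- bot.read_camera(name): name is "side" or "top" or "wrist"; returns the picture (400x640x3 uint8, red, green, blue); there is no depth.
- bot.camera_info(name): a dict with "vertical_fov" (degrees; the focal length in pixels is half the picture's height over the tangent of half this angle, whatever the lens; pixels are square), "cx", "cy" (the principal point, pixels), "position" and "attitude" of the camera in the world. Camera axes: x right, y up, looking along -z (the intrinsics and any distortion apply to the point x, -y, -z); pixel columns grow to the right and rows downward; lengths in m; the calibration is good to about 2 mm. A picture is of the moment at which its call begins: read the wrist's pose just before it. camera_info takes no time and is no camera call; for the wrist camera it gives the pose at the moment of the call.
- bot.hand_in(): hands the job in, once; it reports no verdict.
Trained networks look in the newest picture that a camera, given by its name, has taken for a name from the list of things; names that differ only in an ending like _2 or _b are one class to them, and where a whole thing is asked for, a point or a joint stands for the part that bears it (a point fixed in the world has none). Each returns a list of dicts, best first, with "score" (0 to 1); they miss things now and then, are a little off and sometimes report something else, mostly with a low value. They report only what shows in the picture. A call takes as long as a camera call. They do not tell look-alikes from the thing itself.
- bot.silhouettes(label, camera): "region" (400x640 bool, what is visible of it) and "location" ([column, row] in pixels, amid what is visible of it).
The state is a dict: "t": time; "q": joint angles; "joint_vel": joint speeds; "joint_torque": joint torques, N m; "eef_pos": TCP position; "tool_rot": TCP orientation; "contact_force": force on the tool from outside, world axes, zero at the start; "torque": the same for the moment, N m; "gripper_width": opening from 0.0 (shut) to 1.0 (fully open).
Only numpy, scipy, OpenCV 4.12 (cv2) and the standard library are available. Lean on these libraries where they do the work, as an engineer would, in place of code of your own. Each camera call takes 0.05 s, during which the arm holds its last target. There are 200 camera calls.

### The job

Weigh the smaller of the two chainrings: take the spring scale out of its wooden caddy and hang it by its top eye on the upturned hook of the red stand, let go of it, then hang the small chainring on the scale's own hook by pressing it down past the spring latch until the latch snaps shut above it, and leave it hanging still and free. Never pull the scale past its 1 kg end mark (about 10 N), do not drop or set either part on the bench, and leave everything else where it is.

Things in the scene. Friction and masses are not known exactly. Their poses are not given: they have to be found in the camera images.
- stand_seat (a point): Lowest point, on the rod's centre line, of the stand's upturned steel hook: a round rod 7 mm thick, 385 mm above the table. z up; +y along the rod towards the column. The rod slopes down from the column (12 mm higher 28 mm to +y), lies flat for 12 mm, then turns up to a free tip 22 mm to -y whose centre is 10 mm higher. Thread an eye over the tip along +y, then lower it.
- stand: The fixed stand: red column 32 mm thick and 464 mm tall, 170 mm to +y of the origin, on a steel foot plate (y 135 to 245 mm) with the hook rod reaching out to -y. Origin on the table under the hook's seat. All is free at +x and -x of the rod and below it.
- scale: Spring scale, loose, about 0.27 kg, 221 mm tall, flat housing with an eye on top and a J-hook below. Origin at the bottom of the hook; z up to the eye, y across the hook's mouth. In the caddy its x points roughly away from the robot.
- scale_grip (a point): Middle of the scale's aluminium housing, 129 mm above the hook's bottom. Housing 22 mm (x) by 32 mm (y), reaching 53 mm above and below this point; a black collar round it, 32 by 42 mm, 43 to 49 mm below this point, rests on the caddy's rim. Held a little below the middle, with the gripper tilted, the eye stays clear.
- scale_eye (a point): Centre of the round steel eye on top of the scale, 73 mm above scale_grip: 28 mm inner diameter, 5 mm wire, its axis along the scale's y axis. Hanging on the stand, the eye's centre is 10.5 mm below stand_seat.
- hook_bowl (a point): Inside bottom of the scale's steel J-hook, on the scale's centre line, 124 mm below scale_grip while unloaded; it sinks with the hook. Axes as the scale's. 6 mm wire in the y-z plane: shank at +y, free tip at -y, 17 mm clear between them; the tip's top is 36 mm above this point, the shank's bend 60 mm, the housing 71 mm. A part goes on from -y over the tip, then down between tip and shank.
- scale_hook (a joint): How far the hook is drawn down out of the housing, m: 0 unloaded; the first 0.2 N or so moves nothing, then 350 N/m. 1 kg end mark at 0.028, hard stop at 0.035. So the hook sinks away by 10 mm and more while a part is pressed on its latch.
- scale_latch (a joint): Spring latch of the hook, rad: a steel bar 18 mm long, 3 mm thick, from the shank across the mouth to the tip, 30 mm above hook_bowl. 0 shut; opens only inwards (free end down and to the shank), to 1.35. The chainring's weight does not open it; pressing it takes 4 to 6 N near the tip, more near the shank. It snaps shut once the rim is some 22 mm below it.
- chainring: Small chainring, loose, steel, about 0.11 kg: a flat toothed ring 4 mm thick, 134 mm outer and 112 mm inner diameter (rim 11 mm wide). Open in the middle but for four tabs, 6 mm thick, 20 mm wide, reaching in to 46 mm from the centre, half-way between its x and z axes. Origin at its centre.
- chainring_centre (a point): Centre of the small chainring, upright in one of the rack's two places, about 95 mm above the table. y is the ring's axis (thickness), z up, x in its plane, roughly away from the robot. Hung on the scale the centre is 56 mm below hook_bowl.
- rack: Fixed wooden dowel rack for chainrings, 130 mm (x) by 150 mm (y), dowels up to 86 mm above the table. Origin under its centre; its two places are 34 mm to +y and -y. Rings stand in its x-z plane.
- big_chainring: The larger chainring, in the other place of the rack, 68 mm beside the small one: 170 mm outer diameter, 4 mm thick; origin at its centre. To be left alone.
- caddy: Fixed wooden tool caddy, 43 mm (x) by 205 mm (y), 86 mm tall, origin under the centre of the well (35 by 25 mm) in which the scale stands; the scale clears it when drawn straight up by 85 mm. Two screwdrivers stand in it 105 and 142 mm to -y, up to 172 mm high.
- grease_jar: White jar, 56 mm wide, 60 mm tall, origin under its centre. To be left alone.
- bearing: Steel bearing ring lying flat, 52 mm across, 10 mm thick. To be left alone.
- crank_arm: Black crank arm lying flat, about 200 mm long, 18 mm tall. To be left alone.
- wrench: Steel wrench lying flat, 200 mm long. To be left alone.
- pedal: Aluminium flat pedal lying down, 90 by 90 mm, 16 mm tall. To be left alone.
- bb_cup: Dark steel bottom-bracket cup, 50 mm wide, 32 mm tall. To be left alone.
- table: The work table, black, top at height 0.
There are look-alikes about, which are no part of the job. Leave any yellow look-alike of the scale alone.

How it is judged:
On the way, in this order (a step that is already met when the one before it is completed fails the run):
1. the scale hangs by its eye in the stand's hook, let go (z of scale_eye in the frame of stand_seat between -0.016 and -0.005 m and x of scale_eye in the frame of stand_seat between -0.01 and 0.01 m and y of scale_eye in the frame of stand_seat between -0.012 and 0.012 m and contact force between the fingers and scale below 0.05 N), for 0.3 s.
2. the small chainring is in the bowl of the scale's hook with the latch shut above it (z of scale_eye in the frame of stand_seat between -0.016 and -0.005 m and x of scale_eye in the frame of stand_seat between -0.01 and 0.01 m and y of scale_eye in the frame of stand_seat between -0.012 and 0.012 m and z of chainring_centre in the frame of hook_bowl between -0.063 and -0.05 m and x of chainring_centre in the frame of hook_bowl between -0.02 and 0.02 m and y of chainring_centre in the frame of hook_bowl between -0.011 and 0.011 m and value of joint scale_latch below 0.15 rad), for 0.2 s.
At the end, for the whole second after the job is handed in: Scale upright (0.15 rad) on the stand's hook: eye within 12 mm of the seat along and 10 mm across the rod, 5 to 16 mm below it. Small chainring in the scale's hook: centre 50 to 63 mm under hook_bowl, within 20 mm in x, 11 mm in y; latch shut (under 0.15 rad). Both let go and nearly still (all of step 2 and contact force between the fingers and scale below 0.05 N and linear speed of scale below 0.06 m/s and linear speed of chainring below 0.08 m/s and angle between scale_grip's own z axis and vertical below 0.15 rad and contact force between the fingers and chainring below 0.05 N); the robot touches nothing.
It fails at once if the scale is pulled past its 1 kg end mark (hook drawn out more than 28 mm) (value of joint scale_hook above 0.028 m).
It fails at once if the scale is dropped or set on the bench (contact force between scale and table above 0.3 N).
It fails at once if the chainring is dropped or set on the bench (contact force between chainring and table above 0.3 N).
It fails at once if another thing on the bench is moved by more than 30 mm (distance of any of big_chainring, grease_jar, bearing, crank_arm, wrench, pedal, bb_cup from where it was at the start of the episode above 0.03 m).
It also fails if it takes over 72 s, if anything falls off the work surface, if the arm or the gripper's body presses on something with over 40 N, if the wrist force passes 120 N, or if a joint passes its speed limit or range.

## Working session

There is one attempt and no reset: what is moved stays moved. The work goes in short steps, Python scripts to look and compute and a tool call to move; the robot and the scene stay as the last step left them, time stands still between calls to the robot, and variables do not carry over. Pictures are saved under pics/ and viewed, about 8 in all and at most 12, crops included, and the job is handed in when it is done.

Besides the shell and the picture viewer there is one more tool, called after "Emit:" by a JSON object that holds its "op" and its "data", one argument or row to a line. carry_out: Moves the arm, as the interface text tells. Its arguments: {"type":"object","properties":{"moves":{"type":"array"},"newtons":{"type":"number"}},"required":["moves"]}

```bash
mkdir -p pics; python3 - <<'E'
from station import bot
import cv2,numpy as np
o=bot.get_obs();print({k:np.round(v,3).tolist() for k,v in o.items()})
ims=[]
for n in("side","top","wrist"):
    print(n,bot.camera_info(n))
    im=bot.read_camera(n);cv2.imwrite(f"pics/0{n}.png",im[...,::-1])
    ims.append(im)
    for l in("scale","chainring","stand","rack","caddy","big_chainring"):
        for d in bot.silhouettes(l,n)[:3]:
            ys,xs=np.where(d["region"]);print(n,l,round(d["score"],2),np.round(d["location"]),xs.min(),xs.max(),ys.min(),ys.max())
v=np.vstack(ims[:2]);cv2.imwrite("pics/0.png",cv2.resize(v,(480,600))[...,::-1])
E
```

```text
{'t': 0.0, 'q': [1.236, 0.478, 0.022, 1.556, -0.012, 1.109, -0.083], 'joint_vel': [0.002, 0.002, 0.001, 0.001, -0.001, 0.001, 0.0], 'joint_torque': [-0.001, -59.645, 1.608, -28.12, 0.013, 0.009, -0.0], 'eef_pos': [0.152, -0.657, 0.247], 'tool_rot': [-0.001, 0.994, 0.113, -0.0], 'contact_force': [0.596, 0.481, -0.035], 'torque': [-0.007, -0.023, -0.029], 'gripper_width': 0.998}
side {'vertical_fov': 55.60377514872626, 'cx': 319.1366598953939, 'cy': 199.64086050373828, 'position': array([ 0.16206955, -1.11618369,  1.09510704]), 'attitude': array([ 0.88948784,  0.41629733, -0.08423408, -0.16856019])}
side scale 0.97 [369. 349.] 360 376 325 368
side scale 0.51 [329. 273.] 324 335 251 285
side scale 0.3 [349. 224.] 328 374 216 224
side chainring 0.48 [304. 217.] 289 316 212 238
side stand 0.94 [259. 154.] 241 293 94 199
side stand 0.68 [374. 255.] 360 392 242 267
side rack 0.61 [299. 237.] 278 321 218 254
side caddy 0.63 [340. 305.] 319 356 274 340
side big_chainring 0.74 [291. 199.] 275 314 194 227
top {'vertical_fov': 49.07819442745638, 'cx': 315.60035793636973, 'cy': 198.8716259187342, 'position': array([ 0.3227802 , -0.17267152,  1.52940346]), 'attitude': array([-0.70112682, -0.05739407,  0.06375381,  0.70785772])}
top scale 0.72 [466. 218.] 454 475 211 225
top scale 0.46 [378. 219.] 371 386 212 225
top scale 0.43 [176. 166.] 159 193 147 191
top stand 0.98 [172. 235.] 123 204 189 271
top rack 0.84 [288. 227.] 266 310 205 245
top caddy 0.73 [401. 224.] 365 429 215 231
top caddy 0.61 [285. 155.] 274 296 132 186
top caddy 0.25 [286. 226.] 266 310 206 244
top big_chainring 0.66 [276. 207.] 272 277 201 240
top big_chainring 0.5 [336. 247.] 329 342 240 253
wrist {'vertical_fov': 71.86086149203393, 'cx': 321.13473987667214, 'cy': 202.0395500822933, 'position': array([ 0.23403424, -0.63823619,  0.37380951]), 'attitude': array([ 0.77160141, -0.13111386,  0.10411092, -0.61367853])}
wrist caddy 0.26 [163. 189.] 0 422 0 370
```

```bash
python3 - <<'E'
import cv2,numpy as np
s=cv2.imread("pics/0side.png")[80:390,220:430];t=cv2.imread("pics/0top.png")[120:300,100:500]
s=cv2.resize(s,None,fx=1.9,fy=1.9,interpolation=3);t=cv2.resize(t,(400,180))
c=np.zeros((600,800,3),np.uint8);c[:s.shape[0],:s.shape[1]]=s;c[:180,400:]=t
w=cv2.resize(cv2.imread("pics/0wrist.png"),(400,250));c[200:450,400:]=w
cv2.imwrite("pics/1.png",c)
E
```

```text
(no output)
```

View pics/1.png

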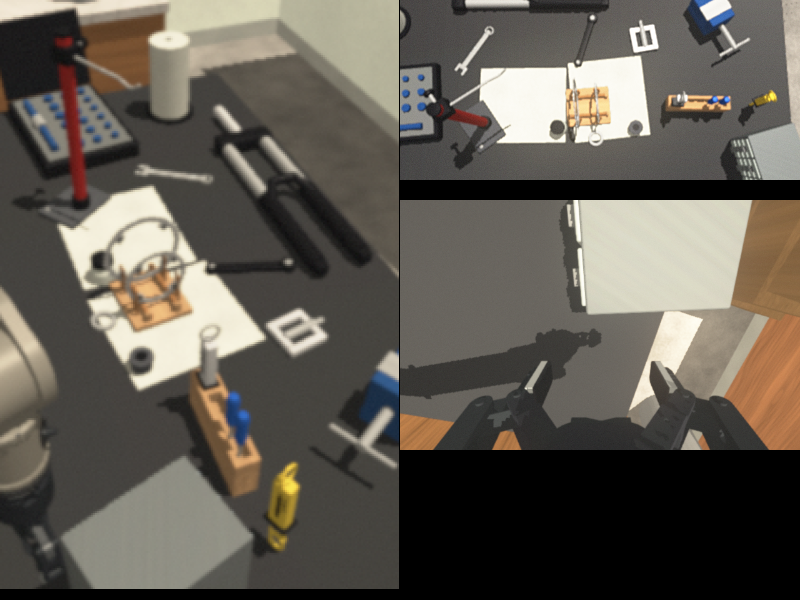

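```bash
cat > h.py <<'E'
import numpy as np,cv2
from scipy.spatial.transform import Rotation as R
from station import bot
def quat(q): return R.from_quat([q[1],q[2],q[3],q[0]])
def cam(n):
    i=bot.camera_info(n);return dict(f=200/np.tan(np.radians(i["vertical_fov"])/2),c=np.array([i["cx"],i["cy"]]),p=np.array(i["position"]),R=quat(i["attitude"]).as_matrix())
def ray(c,px):
    d=np.array([(px[0]-c["c"][0])/c["f"],-(px[1]-c["c"][1])/c["f"],-1.]);d=c["R"]@d;return d/np.linalg.norm(d)
def onz(c,px,z):
    d=ray(c,px);return c["p"]+d*(z-c["p"][2])/d[2]
def tri(obs):
    A=0;b=0
    for c,px in obs:
        d=ray(c,px);M=np.eye(3)-np.outer(d,d);A=A+M;b=b+M@c["p"]
    x=np.linalg.solve(A,b);return x,[np.round(proj(c,x)-px,1) for c,px in obs]
def proj(c,X):
    v=c["R"].T@(np.asarray(X,float)-c["p"]);return c["c"]+c["f"]*np.array([v[0],-v[1]])/-v[2]
def tool():
    o=bot.get_obs();return np.array(o["eef_pos"]),quat(o["tool_rot"]).as_matrix(),o
def plan(p,Rm):
    """turn(deg), shift(cm) from present pose to reach TCP p, rotation Rm"""
    p0,R0,_=tool();return np.round(np.degrees(R.from_matrix(R0.T@Rm).as_rotvec()),1),np.round(100*R0.T@(np.asarray(p)-p0),2)
E
python3 - <<'E'
from h import *
s=cam("side");t=cam("top")
print("toolR",np.round(tool()[1],3).tolist())
for n,z in(("top",t),("side",s)): print(n,np.round(z["R"],2).tolist())
print("stand base col",onz(s,(262,186),0)," hooktip side z.395",onz(s,(293,126),.395),"top",onz(t,(205,190),.395))
print("scale eye side",onz(s,(330.5,254),.29))
print("ring side",onz(s,(302,225),.095),"rack top",onz(t,(288,227),.03))
S=cv2.imread("pics/0side.png")[90:295,230:380];T=cv2.imread("pics/0top.png")
a=cv2.resize(S,None,fx=2.9,fy=2.9,interpolation=2)
b=cv2.resize(T[180:280,115:210],None,fx=3.5,fy=3.5,interpolation=2);c=cv2.resize(T[190:270,260:440],None,fx=2,fy=2,interpolation=2)
o=np.zeros((600,800,3),np.uint8);o[:a.shape[0],:a.shape[1]]=a;o[:b.shape[0],440:440+b.shape[1]]=b;o[360:360+c.shape[0],440:440+c.shape[1]]=c
cv2.imwrite("pics/2.png",o)
E
```

```text
toolR [[0.974, 0.225, 0.0], [0.225, -0.974, -0.0], [0.0, 0.0, -1.0]]
top [[-0.01, 0.99, -0.17], [-1.0, -0.01, 0.01], [0.01, 0.17, 0.99]]
side [[0.93, 0.23, -0.29], [-0.37, 0.6, -0.71], [0.01, 0.77, 0.64]]
stand base col [0.44526373 0.29405863 0.        ]  hooktip side z.395 [0.54851563 0.10189663 0.395     ] top [0.5455319  0.10692688 0.395     ]
scale eye side [ 0.46847623 -0.45457193  0.29      ]
ring side [ 0.49907805 -0.11900944  0.095     ] rack top [ 0.48529332 -0.0917674   0.03      ]
```

View pics/2.png

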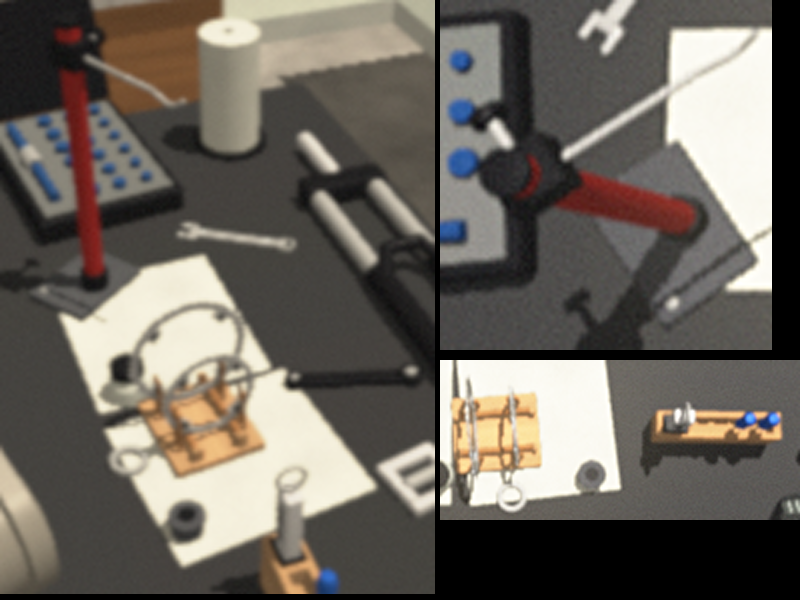

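```bash
python3 - <<'E'
from h import *
s=cam("side");t=cam("top")
for n,a,b in(("eye",(330.7,255.5),(381.5,215)),("tip",(293,125.2),(205,190.9)),("colbase",(261.7,186.5),(186.4,241.4)),("coltop",(254,100),(140.5,230))):
    x,e=tri([(s,a),(t,b)]);print(n,np.round(x,3),e)
print("caddy ends top z.086",onz(t,(367,218),.086),onz(t,(429.5,222),.086))
print("rack small top-ring z.16",onz(t,(296,205),.1),onz(t,(295,240),.1), "big",onz(t,(275,201),.1),onz(t,(274,240),.1))
yaw=np.radians(-5);a=np.radians(55)
ex,_=tri([(s,(330.7,255.5)),(t,(381.5,215))])
Z=R.from_euler('z',yaw).as_matrix();zt=Z@[np.sin(a),0,-np.cos(a)];xt=Z@[np.cos(a),0,np.sin(a)];Rm=np.c_[xt,np.cross(zt,xt),zt]
g=np.array([ex[0],ex[1],.205]);print(plan(g-.15*zt,Rm), g-.15*zt)
E
```

```text
eye [ 0.501 -0.387  0.201] [array([ 0.1, -0. ]), array([-0. ,  0.1])]
tip [0.546 0.106 0.396] [array([-0.9,  0.2]), array([ 0.3, -1.3])]
colbase [0.438 0.255 0.027] [array([ 0.4, -0.1]), array([-0.1,  0.5])]
coltop [0.438 0.247 0.454] [array([-0.8,  0.1]), array([ 0.3, -1.2])]
caddy ends top z.086 [ 0.50677741 -0.35709276  0.086     ] [ 0.49148742 -0.56444204  0.086     ]
rack small top-ring z.16 [ 0.55038836 -0.12191416  0.1       ] [ 0.43498559 -0.11835576  0.1       ] big [ 0.56440075 -0.05254091  0.1       ] [ 0.43564305 -0.05000296  0.1       ]
(array([-8.6, 54.5, 16.6]), array([ 28.41, -22.31,  -4.27])) [ 0.37841821 -0.37642449  0.29103647]
```

Emit:
{"op": "carry_out", "data": {
  "moves": [
    [[-8.6,54.5,16.6],[28.4,-22.3,-4.3],8.5],
    [[-8.6,54.5,16.6],[28.4,-22.3,-4.3],8.5],
    [[-8.6,54.5,16.6],[28.4,-22.3,-4.3],8.5],
    [[-8.6,54.5,16.6],[28.4,-22.3,-4.3],8.5],
    [[-8.6,54.5,16.6],[28.4,-22.3,-4.3],8.5]
  ],
  "newtons": 60
}}

```text
t: 1.68
eef_pos: [0.3378, -0.4279, 0.2841]
tool_rot: [0.016, 0.911, -0.018, 0.412]
contact_force: [1.5, 0.3, -0.1]
gripper_width: 0.995
```

```bash
cat >> h.py <<'E'
def pose(yaw,a):
    """tool rotation: approach along +x turned by yaw, tilted a from straight down (degrees); tool x up"""
    a=np.radians(a);Z=R.from_euler('z',yaw,degrees=True).as_matrix()
    zt=Z@[np.sin(a),0,-np.cos(a)];xt=Z@[np.cos(a),0,np.sin(a)];return np.c_[xt,np.cross(zt,xt),zt]
def show():
    p,r,o=tool();print("t",round(o["t"],2),"p",np.round(p,4),"F",np.round(o["contact_force"],2),"T",np.round(o["torque"],2),"w",round(o["gripper_width"],3),"q",np.round(o["q"],2))
E
python3 -c "
from h import *
show();Rm=pose(-5,55);print(plan(np.array([.501,-.387,.205])-.15*Rm[:,2],Rm))"
```

```text
t 1.68 p [ 0.3378 -0.4279  0.2841] F [ 1.53  0.32 -0.08] T [0.1  0.67 0.01] w 0.995 q [ 1.51  0.18 -0.37  2.17 -1.17  0.74  0.44]
(array([-1.3,  6.3,  2.1]), array([ 3.11, -5.33,  2.37]))
```

Emit:
{"op": "carry_out", "data": {
  "moves": [
    [[-1.3,6.3,2.1],[3.1,-5.3,2.4],8.5],
    [[-1.3,6.3,2.1],[3.1,-5.3,2.4],8.5],
    [[-1.3,6.3,2.1],[3.1,-5.3,2.4],8.5]
  ]
}}

```text
t: 2.05
eef_pos: [0.3788, -0.3757, 0.2902]
tool_rot: [0.019, 0.887, -0.037, 0.46]
contact_force: [-0.5, -1.4, -0.8]
gripper_width: 0.998
```

```bash
python3 - <<'E'
from h import *
show();Rm=pose(-5,55);print(plan(np.array([.501,-.387,.205])-.15*Rm[:,2],Rm))
w=cam("wrist");im=bot.read_camera("wrist")
for l in("scale","scale_eye","caddy"):
    for d in bot.silhouettes(l,"wrist")[:2]:
        ys,xs=np.where(d["region"]);print(l,round(d["score"],2),np.round(d["location"]),xs.min(),xs.max(),ys.min(),ys.max())
for n,X in(("eye",[.501,-.387,.208]),("grip",[.501,-.387,.135]),("eyetop",[.501,-.387,.224])):print(n,proj(w,X))
cv2.imwrite("pics/3.png",im[...,::-1]);np.savez("w3.npz",**w)
E
```

```text
t 2.05 p [ 0.3788 -0.3757  0.2902] F [-0.52 -1.39 -0.76] T [ 0.07  0.91 -0.01] w 0.998 q [ 2.    0.24 -1.02  2.26 -1.36  0.56  0.55]
(array([-0.2,  0.1,  0.1]), array([ 0.06,  0.06, -0.06]))
scale 0.91 [543. 211.] 484 599 164 259
scale 0.74 [324. 225.] 310 341 177 258
scale_eye 0.7 [542. 209.] 483 599 163 260
scale_eye 0.65 [322. 227.] 311 341 176 258
caddy 0.83 [390. 250.] 302 457 203 286
eye [322.5343443 188.7068796]
grip [322.30225527 225.04529871]
eyetop [322.59874513 178.62357576]
```

View pics/3.png

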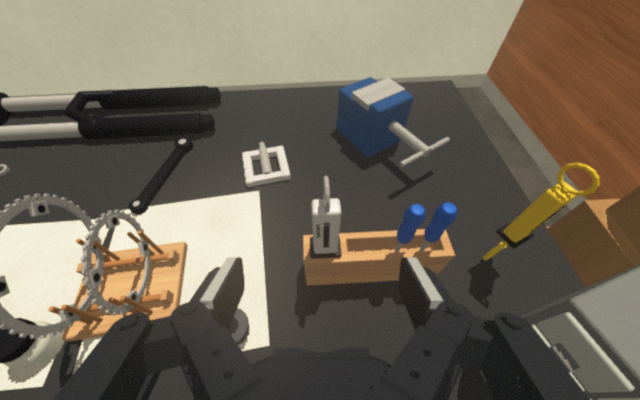

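```bash
python3 -c "
from h import *
Rm=pose(-4.2,55);print(plan(np.array([.501,-.390,.125])-.06*Rm[:,2],Rm),plan(np.array([.501,-.390,.125]),Rm))"
```

```text
(array([ 0.6,  0.2, -0.4]), array([-6.38,  0.11, 13.64])) (array([ 0.6,  0.2, -0.4]), array([-6.37,  0.05, 19.64]))
```

Emit:
{"op": "carry_out", "data": {
  "moves": [
    [[0.6,0,-0.4],[-6.4,0.1,6],8.5],
    [[0.6,0,-0.4],[-6.4,0.1,13.6],8.5],
    [[0.6,0,-0.4],[-6.4,0.1,13.6],8.5],
    [[0.6,0,-0.4],[-6.4,0.1,13.6],8.5]
  ]
}}

```text
t: 2.75
eef_pos: [0.4428, -0.4062, 0.1764]
tool_rot: [-0.006, 0.892, -0.022, 0.451]
contact_force: [0.2, 0.5, 0.4]
gripper_width: 1.0
```

```bash
python3 - <<'E'
from h import *
show();Rm=pose(-4.2,55);print(plan([.501,-.390,.125],Rm))
w=cam("wrist");im=bot.read_camera("wrist")
for n,X in(("eye",[.501,-.39,.208]),("grip",[.501,-.39,.135]),("eyetop",[.501,-.39,.227])):print(n,proj(w,X))
for d in bot.silhouettes("scale","wrist")[:2]:
        ys,xs=np.where(d["region"]);print(round(d["score"],2),np.round(d["location"]),xs.min(),xs.max(),ys.min(),ys.max())
cv2.imwrite("pics/4.png",im[...,::-1])
E
```

```text
t 2.75 p [ 0.4428 -0.4062  0.1764] F [0.2  0.47 0.39] T [0.07 0.77 0.04] w 1.0 q [ 1.85  0.7  -1.09  2.18 -1.37  0.17  0.76]
(array([-2.8,  1.5, -0.1]), array([-0.76, -1.66,  7.72]))
eye [287.33720442 153.73171853]
grip [299.7070097  220.40259706]
eyetop [282.34409178 126.81979884]
0.88 [293. 213.] 266 328 127 271
0.78 [608. 241.] 541 639 203 277
```

View pics/4.png

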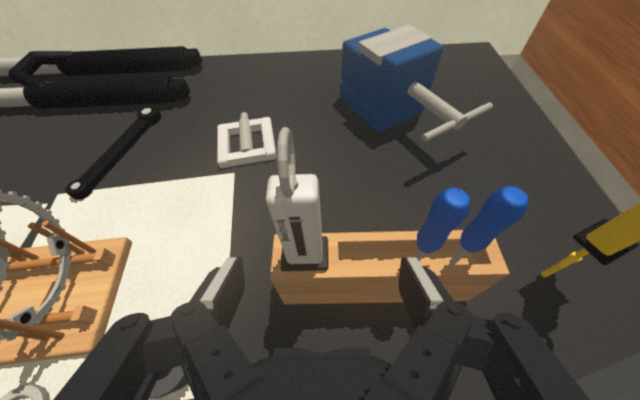

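```bash
cat > kin.py <<'E'
from h import *
from scipy.optimize import least_squares
lo=np.array([-2.96,-.34,-1.41,.24,-1.37,.17,-2.96]);hi=np.array([2.96,2.1,1.46,2.44,4.51,1.92,2.96])
def fk(q,P):
    b,d1,d3,a3,d5,a5,d7,a7,b7=P   # base yaw, heights, elbow/wrist x-offsets, tool yaw
    T=R.from_euler('z',q[0]+b);p=np.array([0,0,d1])
    T=T*R.from_euler('y',q[1])*R.from_euler('z',q[2]);p=p+T.apply([a3,0,d3])
    T=T*R.from_euler('y',q[3]);p=p+T.apply([-a5,0,0]);T=T*R.from_euler('z',q[4]);p=p+T.apply([0,0,d5])
    T=T*R.from_euler('y',q[5]);p=p+T.apply([a7,0,0]);T=T*R.from_euler('z',q[6]+b7);p=p+T.apply([0,0,d7]);return p,T
S=[([1.236,.478,.022,1.556,-.012,1.109,-.083],[.152,-.657,.247],[-.001,.994,.113,0]),
([1.51,.18,-.37,2.17,-1.17,.74,.44],[.3378,-.4279,.2841],[.016,.911,-.018,.412]),
([2.0,.24,-1.02,2.26,-1.36,.56,.55],[.3788,-.3757,.2902],[.019,.887,-.037,.46]),
([1.85,.7,-1.09,2.18,-1.37,.17,.76],[.4428,-.4062,.1764],[-.006,.892,-.022,.451])]
def res(P):
    r=[]
    for q,p,o in S:
        x,T=fk(q,P);r+=list((x-p)*10)+list((T.inv()*quat(o)).as_rotvec())
    return r
def fit():
    best=None
    for b in np.arange(-3,3.2,.75):
        for b7 in(-1.5,0,1.5,3):
            s=least_squares(res,[b,.35,.42,0,.4,0,.25,0,b7]);
            if best is None or s.cost<best.cost: best=s
    return best
E
python3 - <<'E'
from kin import *
s=fit();print(s.cost,np.round(s.x,3));print(np.round(np.reshape(res(s.x),(4,6)),3))
np.save("P.npy",s.x)
E
```

```text
3.1944856439856735 [ 0.502  0.116 -0.281 -0.276  0.178  0.235 -0.114  0.564 -1.27 ]
[[-2.360e-01 -5.100e-02 -7.300e-02  3.000e-03 -1.000e-03 -2.510e-01]
 [ 5.700e-02 -1.500e-02 -1.052e+00 -4.560e-01  7.000e-02  7.200e-02]
 [-1.010e-01 -4.600e-02 -7.440e-01 -5.340e-01  7.800e-02  8.900e-02]
 [-3.340e-01  5.260e-01  1.869e+00 -4.150e-01  6.200e-02  9.000e-02]]
```

```bash
cat > rot.py <<'E'
from kin import *
import itertools
out=[]
def rr(x,sg):
    r=[]
    for q,p,o in S:
        a=np.array(sg)*q
        T=R.from_euler('ZYZYZYZ',[a[0]+x[0],a[1],a[2],a[3],a[4],a[5],a[6]+x[1]])*R.from_euler('x',0)
        r+=list((T.inv()*quat(o)).as_rotvec())
    return r
def rq(x,sg):
    r=[]
    for q,p,o in S:
        a=np.array(sg)*q
        T=R.from_euler('ZYZYZYZ',[a[0]+x[0],a[1],a[2],a[3],a[4],a[5],a[6]+x[1]])*R.from_euler('x',np.pi)
        r+=list((T.inv()*quat(o)).as_rotvec())
    return r
for sg in itertools.product([1,-1],repeat=7):
    if sg[1]<0: continue
    for f in(rr,rq):
        for x0 in itertools.product([-2,0,2],[-2,0,2]):
            s=least_squares(f,x0,args=(sg,));out.append((s.cost,sg,f.__name__,np.round(s.x,3)))
out.sort(key=lambda z:z[0])
for o in out[:10]:print(o)
E
python3 rot.py
```

```text
Traceback (most recent call last):
  File "rot.py", line 22, in <module>
    s=least_squares(f,x0,args=(sg,));out.append((s.cost,sg,f.__name__,np.round(s.x,3)))
  File "rot.py", line 8, in rr
    T=R.from_euler('ZYZYZYZ',[a[0]+x[0],a[1],a[2],a[3],a[4],a[5],a[6]+x[1]])*R.from_euler('x',0)
      ~~~~~~~~~~~~^^^^^^^^^^^^^^^^^^^^^^^^^^^^^^^^^^^^^^^^^^^^^^^^^^^^^^^^^^
  File "scipy/spatial/transform/_rotation.pyx", line 1413, in scipy.spatial.transform._rotation.Rotation.from_euler
ValueError: Expected axis specification to be a non-empty string of upto 3 characters, got ZYZYZYZ
```

```bash
sed -i "s/R.from_euler('ZYZYZYZ',\[\(.*\)\])\*R/E7([\1])*R/" rot.py; sed -i "2i E=R.from_euler\nE7=lambda a:E('ZYZ',a[:3])*E('YZY',a[3:6])*E('Z',a[6])" rot.py; timeout 500 python3 rot.py
```

```text
(np.float64(1.610701775101844e-05), (-1, 1, -1, 1, -1, 1, -1), 'rr', array([-0.002,  1.571]))
(np.float64(1.610701775101868e-05), (-1, 1, -1, 1, -1, 1, -1), 'rr', array([-0.002,  1.571]))
(np.float64(1.610701775101915e-05), (-1, 1, -1, 1, -1, 1, -1), 'rr', array([-2.000e-03, -4.712e+00]))
(np.float64(1.6107017751019442e-05), (-1, 1, -1, 1, -1, 1, -1), 'rr', array([6.281, 1.571]))
(np.float64(1.6107017751019784e-05), (-1, 1, -1, 1, -1, 1, -1), 'rr', array([-0.002,  1.571]))
(np.float64(1.610701775102026e-05), (-1, 1, -1, 1, -1, 1, -1), 'rr', array([-0.002,  1.571]))
(np.float64(1.610701775102054e-05), (-1, 1, -1, 1, -1, 1, -1), 'rr', array([-0.002,  1.571]))
(np.float64(1.6107017751021512e-05), (-1, 1, -1, 1, -1, 1, -1), 'rr', array([-2.000e-03, -4.712e+00]))
(np.float64(1.610701775108826e-05), (-1, 1, -1, 1, -1, 1, -1), 'rr', array([-0.002,  1.571]))
(np.float64(0.11710449597297522), (1, 1, 1, 1, 1, 1, 1), 'rr', array([-0.015,  4.643]))
```

```bash
python3 - <<'E'
s=open("kin.py").read()
s=s.replace("    b,d1","    q=np.array([-1,1,-1,1,-1,1,-1])*q\n    b,d1").replace("for b in np.arange(-3,3.2,.75)","for b in(0,)").replace("(-1.5,0,1.5,3)","(1.571,)")
s+='''
try: P=np.load("P.npy")
except Exception: P=None
def ik(p,Rm,n=60,seed=0,q0=None):
    """solutions keeping most distance from joint limits"""
    rng=np.random.default_rng(seed);Q=R.from_matrix(Rm);sol=[];m=.06
    f=lambda q:(lambda x,T:np.r_[(x-p)*10,(T.inv()*Q).as_rotvec()*3,.02*(q-(lo+hi)/2)/(hi-lo)])(*fk(q,P))
    for i in range(n):
        s=least_squares(f,rng.uniform(lo+m,hi-m) if q0 is None or i else np.clip(q0,lo+.01,hi-.01),bounds=(lo,hi))
        x,T=fk(s.x,P)
        if np.linalg.norm(x-p)<.004 and (T.inv()*Q).magnitude()<.03: sol.append((np.min(np.minimum(s.x-lo,hi-s.x)),s.x))
    sol.sort(key=lambda z:-z[0]);return sol
'''
open("kin.py","w").write(s)
E
python3 - <<'E'
from kin import *
s=fit();print(s.cost,np.round(s.x,3));print(np.round(np.reshape(res(s.x),(4,6)),3));np.save("P.npy",s.x)
import kin;kin.P=s.x
t0=__import__("time").time()
for nm,p,yaw in(("scale",[.501,-.39,.125],-4.2),("hang",[.533,.124,.385-.0105-.073-.01],36.7),("ring",[.447,-.12,.138],-2)):
    for a in(40,47,55,65):
        for fl in(0,180):
            so=ik(np.array(p),pose(yaw,a)@R.from_euler('z',fl,degrees=True).as_matrix(),20)
            print(nm,a,fl,len(so),*( [round(so[0][0],2),np.round(so[0][1],2)] if so else []))
print(__import__("time").time()-t0)
E
```

```text
0.025189813733838752 [-0.083  0.262  0.562 -0.002  0.507 -0.031  0.261  0.021  1.514]
[[ 0.059  0.008 -0.005  0.001 -0.    -0.026]
 [ 0.001  0.046 -0.08   0.062  0.003  0.006]
 [-0.01  -0.047 -0.052  0.064 -0.001  0.012]
 [-0.004 -0.037  0.137  0.066 -0.001  0.007]]
scale 40 0 15 0.02 [ 1.7   1.06 -1.39  2.08  1.5   0.53 -2.1 ]
scale 40 180 16 0.0 [ 1.7   1.08 -1.41  2.08  1.52  0.55  1.04]
scale 47 0 12 0.05 [0.34 0.6  0.6  2.13 4.46 0.88 0.72]
scale 47 180 10 0.03 [ 0.41  0.57  0.51  2.13  4.48  0.83 -2.4 ]
scale 55 0 13 0.2 [0.49 0.62 0.45 2.16 4.31 0.96 0.93]
scale 55 180 10 0.19 [ 0.6   0.59  0.31  2.17  4.32  0.89 -2.18]
scale 65 0 13 0.25 [0.66 0.67 0.28 2.19 4.17 1.1  1.14]
scale 65 180 10 0.24 [ 0.8   0.65  0.12  2.2   4.18  1.02 -1.95]
hang 40 0 10 0.28 [-0.12  0.05  0.01  2.16 -0.9   0.5  -0.3 ]
hang 40 180 7 0.12 [-0.07  0.05 -0.04  2.16 -0.89  0.5   2.84]
hang 47 0 10 0.09 [-0.1   0.05  0.04  2.23 -1.28  0.49  0.11]
hang 47 180 9 0.0 [ 1.21  0.23 -1.41  2.22 -0.86  0.28  2.89]
hang 55 0 8 0.0 [-1.28  0.39  1.46  2.31  4.51  0.97  0.45]
hang 55 180 6 0.0 [-1.28  0.39  1.46  2.31  4.51  0.97 -2.69]
hang 65 0 9 0.06 [-0.11  0.15  0.13  2.38  4.25  0.76  0.9 ]
hang 65 180 7 0.06 [-0.04  0.15  0.05  2.38  4.24  0.76 -2.23]
ring 40 0 0
ring 40 180 0
ring 47 0 0
ring 47 180 0
ring 55 0 0
ring 55 180 0
ring 65 0 0
ring 65 180 0
57.917970418930054
```

```bash
cat > lin.py <<'E'
from kin import *
import json
E=R.from_euler
def frames(q):
    q=np.array([-1,1,-1,1,-1,1,-1])*q;T=E('z',q[0]);F=[np.eye(3),T.as_matrix()]
    for ax,v in zip('yzyzyz',q[1:]): T=T*E(ax,v);F.append(T.as_matrix())
    return F
names=[("F0z",0,2),("F1x",1,0),("F1y",1,1),("F2x",2,0),("F3x",3,0),("F3y",3,1),("F3z",3,2),("F4x",4,0),("F5x",5,0),("F5y",5,1),("F5z",5,2),("F6x",6,0),("F7z",7,2)]
def A(q,sel): 
    F=frames(q);return np.c_[tuple(F[i][:,j] for n,i,j in names if n in sel)]
E
python3 - <<'E'
from lin import *
p,r,o=tool();S[3]=(o["q"],p,o["tool_rot"])
base=["F0z","F3z","F5z","F7z"]
import itertools
Y=np.concatenate([s[1] for s in S])
out=[]
ex=[n[0] for n in names if n[0] not in base]
for k in(0,1,2):
    for e in itertools.combinations(ex,k):
        sel=[n[0] for n in names if n[0] in base+list(e)]
        M=np.vstack([A(np.array(s[0]),sel) for s in S]);x,*_=np.linalg.lstsq(M,Y,rcond=None);out.append((np.abs(M@x-Y).max(),sel,np.round(x,3)))
out.sort(key=lambda z:(z[0]))
for z in out[:8]:print(z)
print([z for z in out if len(z[1])==4])
E
```

```text
(np.float64(0.0014137671002001084), ['F0z', 'F1y', 'F3y', 'F3z', 'F5z', 'F7z'], array([ 0.288, -0.029, -0.033,  0.539,  0.474,  0.308]))
(np.float64(0.005313971046946142), ['F0z', 'F3x', 'F3z', 'F5y', 'F5z', 'F7z'], array([ 0.251,  0.124,  0.522, -0.06 ,  0.367,  0.252]))
(np.float64(0.007916013294970992), ['F0z', 'F3y', 'F3z', 'F5x', 'F5z', 'F7z'], array([ 0.273, -0.06 ,  0.54 ,  0.035,  0.491,  0.257]))
(np.float64(0.008052432369409723), ['F0z', 'F3y', 'F3z', 'F4x', 'F5z', 'F7z'], array([ 0.314, -0.059,  0.557,  0.042,  0.487,  0.306]))
(np.float64(0.008728316684168014), ['F0z', 'F1y', 'F3z', 'F4x', 'F5z', 'F7z'], array([ 0.252, -0.06 ,  0.518, -0.051,  0.458,  0.303]))
(np.float64(0.010528480194733014), ['F0z', 'F1y', 'F3z', 'F5x', 'F5z', 'F7z'], array([ 0.3  , -0.06 ,  0.539, -0.039,  0.455,  0.36 ]))
(np.float64(0.010912442981967363), ['F0z', 'F3y', 'F3z', 'F5z', 'F6x', 'F7z'], array([ 0.266, -0.054,  0.543,  0.49 ,  0.025,  0.273]))
(np.float64(0.011804816800712659), ['F0z', 'F3y', 'F3z', 'F5y', 'F5z', 'F7z'], array([ 0.285, -0.044,  0.543, -0.016,  0.467,  0.3  ]))
[(np.float64(0.061876909230192234), ['F0z', 'F3z', 'F5z', 'F7z'], array([0.223, 0.554, 0.476, 0.243]))]
```

```bash
cat > ikl.py <<'E'
from lin import *
SEL=['F0z','F1y','F3y','F3z','F5z','F7z'];X=np.array([.288,-.029,-.033,.539,.474,.308])
Z90=E('z',np.pi/2)
mid=(lo+hi)/2
def ik(p,Rm,n=14,seed=0):
    rng=np.random.default_rng(seed);p=np.array(p);sol=[]
    def f(q):
        F=frames(q);x=A2(F)@X;Rt=F[7]@Z90.as_matrix()
        return np.r_[(x-p)*10,(np.cross(Rt[:,0],Rm[:,0])+np.cross(Rt[:,1],Rm[:,1])+np.cross(Rt[:,2],Rm[:,2]))*2,.02*((q-mid)/(hi-lo)*2)**3]
    for i in range(n):
        s=least_squares(f,rng.uniform(lo+.3,hi-.3),bounds=(lo,hi),max_nfev=60)
        if np.linalg.norm(s.fun[:3])/10<.004 and np.linalg.norm(s.fun[3:6])/4<.03 and np.trace(frames(s.x)[7]@Z90.as_matrix()@Rm.T)>2.9: sol.append((np.min(np.minimum(s.x-lo,hi-s.x)),s.x))
    sol.sort(key=lambda z:-z[0]);return sol
def A2(F): return np.c_[tuple(F[i][:,j] for n,i,j in names if n in SEL)]
E
timeout 560 python3 - <<'E'
from ikl import *
c=np.array([.493,-.12,.095])
def ringp(c,yaw,a,rad=.0585):
    d=pose(yaw,a)[:,2];return c-rad*d
for a in(-60,-45,-30,30,45,60):
    for nm,p,yaw in(("scale",[.501,-.39,.122],-4.2),("hang",[.533,.124,.29],36.7),("ring",ringp(c,-2,a),-2),("ringhang",ringp(np.array([.533,.124,.14]),36.7,a),36.7)):
        so=ik(p,pose(yaw,a)) or ik(p,pose(yaw,a)@E('z',np.pi).as_matrix(),seed=1)
        print(a,nm,len(so),*([round(so[0][0],2),np.round(so[0][1],2)] if so else []),flush=True)
E
```

```text
-60 scale 4 0.03 [ 0.11  1.19  0.68  1.12 -0.07  1.89 -0.9 ]
-60 hang 0
-60 ring 4 0.01 [-0.09  1.03  0.32  1.28 -0.1   1.91 -1.34]
-60 ringhang 0
-45 scale 4 0.26 [ 0.19  0.98  0.46  1.27 -0.01  1.66 -1.04]
-45 hang 4 0.08 [-0.8   0.72  0.62  1.42 -0.06  1.84 -1.07]
-45 ring 3 0.26 [-0.05  0.83  0.22  1.45 -0.07  1.66 -1.41]
-45 ringhang 4 0.19 [-0.69  0.86  0.44  1.36 -0.06  1.73 -1.18]
-30 scale 3 0.49 [ 0.44  0.79  0.05  1.42  0.16  1.43 -1.22]
-30 hang 4 0.31 [-0.68  0.53  0.4   1.53 -0.02  1.61 -1.2 ]
-30 ring 3 0.53 [ 0.05  0.65  0.07  1.63 -0.    1.39 -1.49]
-30 ringhang 4 0.43 [-0.5   0.64  0.12  1.53  0.06  1.49 -1.33]
30 scale 4 0.21 [ 1.51  0.69 -1.05  2.02  0.85  0.38 -1.67]
30 hang 2 0.33 [ 0.46  0.08 -0.71  2.11 -0.31  0.51 -0.93]
30 ring 2 0.04 [ 1.26  0.38 -1.22  2.4   1.37  0.3  -2.72]
30 ringhang 2 0.09 [ 0.78  0.31 -1.09  2.25  0.26  0.26 -1.38]
45 scale 2 0.14 [0.53 0.51 0.31 2.2  4.37 0.66 0.88]
45 hang 3 0.16 [ 0.66  0.06 -0.82  2.26 -1.2   0.33 -0.01]
45 ring 0
45 ringhang 2 0.0 [ 1.12  0.58 -1.41  2.4   2.04  0.18 -2.96]
60 scale 3 0.21 [ 1.37  0.68 -0.6   2.23  4.    0.57  1.58]
60 hang 1 0.04 [ 0.66  0.12 -0.76  2.4   4.12  0.5   1.02]
60 ring 0
60 ringhang 0
```

```bash
python3 - <<'E'
from h import *
print(plan([.40,-.39,.30],pose(-4,30)),plan([.46,-.37,.42],pose(-10,0)))
E
```

```text
(array([ -2.5, -23.5,   0.5]), array([  7.27,  -1.73, -10.6 ])) (array([ -5.2, -53.3,   6.7]), array([ 20.4 ,  -4.26, -12.93]))
```

Emit:
{"op": "carry_out", "data": {
  "moves": [
    [[-2.5,-10,0.5],[7.3,-1.7,-10.6],8.5],
    [[-2.5,-23,0.5],[7.3,-1.7,-10.6],8.5],
    [[-2.5,-23.5,0.5],[7.3,-1.7,-10.6],8.5],
    [[-5.2,-53.3,6.7],[20.4,-4.3,-12.9],8.5],
    [[-5.2,-53.3,6.7],[20.4,-4.3,-12.9],8.5]
  ]
}}

```text
t: 3.48
eef_pos: [0.4436, -0.378, 0.3065]
tool_rot: [-0.018, 0.973, -0.029, 0.23]
contact_force: [0.7, -0.7, -0.7]
gripper_width: 0.993
```

```bash
python3 - <<'E'
from h import *
show();print(plan([.48,-.37,.40],pose(-10,0)),plan([.63,-.40,.38],pose(-4,-43)))
E
```

```text
t 3.48 p [ 0.4436 -0.378   0.3065] F [ 0.72 -0.74 -0.66] T [-0.    0.43  0.04] w 0.993 q [ 1.08  0.17 -0.34  1.94 -0.4   0.76 -0.62]
(array([ -4.4, -26.3,   6.5]), array([ 7.37, -1.42, -6.7 ])) (array([ -2.7, -69.5,   1.7]), array([20.06,  0.95,  1.74]))
```

Emit:
{"op": "carry_out", "data": {
  "moves": [
    [[-2.7,-69.5,1.7],[12,-0.4,-5],8.5],
    [[-2.7,-69.5,1.7],[20.1,1,1.7],8.5],
    [[-2.7,-69.5,1.7],[20.1,1,1.7],8.5],
    [[-2.7,-69.5,1.7],[20.1,1,1.7],8.5],
    [[-2.7,-69.5,1.7],[20.1,1,1.7],8.5]
  ]
}}

```text
t: 4.1
eef_pos: [0.63, -0.4031, 0.3626]
tool_rot: [-0.03, 0.987, -0.027, -0.157]
contact_force: [0.1, -1.4, -3.3]
gripper_width: 0.992
```

```bash
python3 - <<'E'
from h import *
show();Rm=pose(-4.2,-43);g=np.array([.501,-.39,.118]);print(plan(g-.15*Rm[:,2],Rm))
E
```

```text
t 4.1 p [ 0.63   -0.4031  0.3626] F [ 0.1  -1.41 -3.3 ] T [-0.1  -0.36  0.03] w 0.992 q [ 0.44  0.74  0.03  0.89  0.06  1.82 -1.15]
(array([ -2.2, -24.8,   2. ]), array([ 1.62,  0.3 , 13.67]))
```

Emit:
{"op": "carry_out", "data": {
  "moves": [
    [[-2.2,-10,2],[1.6,0.3,7],8.5],
    [[-2.2,-24.8,2],[1.6,0.3,13.7],8.5],
    [[-2.2,-24.8,2],[1.6,0.3,13.7],8.5],
    [[-2.2,-24.8,2],[1.6,0.3,13.7],8.5]
  ]
}}

```text
t: 4.6
eef_pos: [0.5885, -0.3992, 0.2206]
tool_rot: [-0.008, 0.93, -0.039, -0.365]
contact_force: [-0.1, -0.1, 0.2]
gripper_width: 0.996
```

```bash
python3 - <<'E'
from h import *
show();Rm=pose(-4.2,-43);g=np.array([.501,-.39,.118]);print(plan(g-.15*Rm[:,2],Rm),plan(g,Rm))
w=cam("wrist");im=bot.read_camera("wrist")
for n,X in(("eye",[.501,-.39,.208]),("grip",[.501,-.39,.135]),("eyetop",[.501,-.39,.227]),("collarbot",[.501,-.39,.086])):print(n,proj(w,X))
for d in bot.silhouettes("scale","wrist")[:2]:
        ys,xs=np.where(d["region"]);print(round(d["score"],2),np.round(d["location"]),xs.min(),xs.max(),ys.min(),ys.max())
cv2.imwrite("pics/5.png",im[...,::-1])
E
```

```text
t 4.6 p [ 0.5885 -0.3992  0.2206] F [-0.08 -0.05  0.25] T [-0.07 -0.77 -0.05] w 0.996 q [ 0.16  1.04  0.62  0.94 -0.12  1.92 -0.96]
(array([ 0.4, -0.1, -0.7]), array([ 0.56, -0.27, -1.5 ])) (array([ 0.4, -0.1, -0.7]), array([ 0.53, -0.37, 13.5 ]))
eye [318.39326537 284.48823616]
grip [317.71929471 206.30429611]
eyetop [318.60283902 308.79982034]
collarbot [317.3568683  164.26103395]
0.87 [317. 216.] 297 338 160 310
0.64 [609. 177.] 546 639 91 249
```

View pics/5.png

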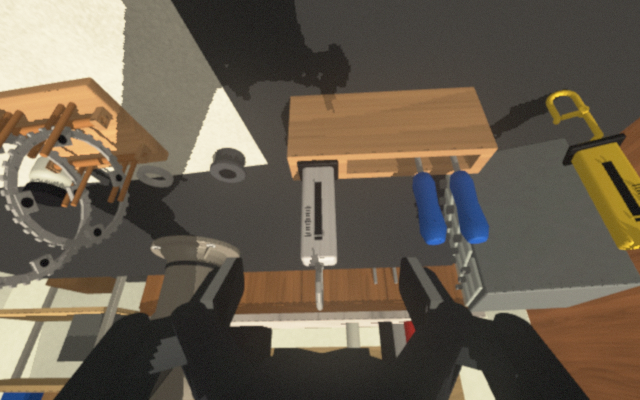

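Emit:
{"op": "carry_out", "data": {
  "moves": [
    [[0.4,0,-0.7],[0.5,-0.4,5],8.5],
    [[0.4,0,-0.7],[0.5,-0.4,10],8.5],
    [[0.4,0,-0.7],[0.5,-0.4,13.5],8.5],
    [[0.4,0,-0.7],[0.5,-0.4,13.5],8.5]
  ]
}}

```text
t: 5.2
eef_pos: [0.502, -0.3907, 0.1224]
tool_rot: [-0.017, 0.932, -0.034, -0.359]
contact_force: [0.2, -0.0, 1.0]
gripper_width: 0.994
```

```bash
python3 - <<'E'
from h import *
show();Rm=pose(-4.2,-43);g=np.array([.501,-.39,.118]);print(plan(g,Rm))
E
```

```text
t 5.2 p [ 0.502  -0.3907  0.1224] F [ 0.2  -0.    1.03] T [-0.06 -0.68 -0.06] w 0.994 q [ 0.13  0.99  0.59  1.3  -0.11  1.61 -0.95]
(array([-0.3, -0.8,  0.2]), array([ 0.22, -0.06,  0.4 ]))
```

Emit:
{"op": "carry_out", "data": {
  "moves": [
    [[-0.3,-0.8,0.2],[0.2,-0.1,0.4],8.5],
    [[-0.3,-0.8,0.2],[0.2,-0.1,0.4],2],
    [[-0.3,-0.8,0.2],[0.2,-0.1,0.4],2],
    [[-0.3,-0.8,0.2],[0.2,-0.1,0.4],2],
    [[-0.3,-0.8,0.2],[0.2,-0.1,0.4],2]
  ],
  "newtons": 70
}}

```text
t: 5.82
eef_pos: [0.5021, -0.3898, 0.1168]
tool_rot: [-0.011, 0.929, -0.034, -0.368]
contact_force: [1.8, 0.2, 3.3]
gripper_width: 0.363
```

Emit:
{"op": "carry_out", "data": {
  "moves": [
    [[0,0,0],[0,0,0],2],
    [[0,0,0],[0,0,0],2],
    [[0,0,0],[0,0,0],2]
  ]
}}

```text
t: 6.2
eef_pos: [0.5021, -0.3899, 0.1168]
tool_rot: [-0.011, 0.929, -0.034, -0.368]
contact_force: [3.5, -0.8, 5.1]
gripper_width: 0.361
```

```bash
python3 - <<'E'
from h import *
show();p,r,o=tool();Rm=pose(-4.2,-43);print(plan(p+[0,0,.03],Rm),plan(p+[0,0,.13],Rm))
E
```

```text
t 6.2 p [ 0.5021 -0.3899  0.1168] F [ 3.47 -0.77  5.09] T [ 0.05 -0.49 -0.02] w 0.361 q [ 0.12  1.01  0.6   1.29 -0.11  1.61 -0.96]
(array([ 0.3,  0.2, -0.1]), array([-2.05,  0.01, -2.19])) (array([ 0.3,  0.2, -0.1]), array([-8.89,  0.05, -9.48]))
```

Emit:
{"op": "carry_out", "data": {
  "moves": [
    [[0,0,0],[-1.4,0,-1.5],2],
    [[0,0,0],[-4.1,0,-4.4],2],
    [[0,0,0],[-6.8,0,-7.3],2],
    [[0,0,0],[-8.9,0,-9.5],2],
    [[0,0,0],[-8.9,0,-9.5],2]
  ]
}}

```text
t: 6.82
eef_pos: [0.5021, -0.39, 0.249]
tool_rot: [-0.011, 0.93, -0.035, -0.366]
contact_force: [-0.8, -0.6, -3.3]
gripper_width: 0.361
```

```bash
python3 - <<'E'
from h import *
show();p,r,o=tool();print(np.round(r,3).tolist())
w=cam("wrist");im=bot.read_camera("wrist");cv2.imwrite("pics/6w.png",im[...,::-1])
for d in bot.silhouettes("scale","wrist")[:2]:
    ys,xs=np.where(d["region"]);print(round(d["score"],2),np.round(d["location"]),xs.min(),xs.max(),ys.min(),ys.max())
im=bot.read_camera("side");cv2.imwrite("pics/6s.png",im[...,::-1])
a=cv2.resize(cv2.imread("pics/6w.png"),(480,300));b=cv2.resize(im[170:320,250:410,::-1],(320,300));cv2.imwrite("pics/6.png",np.hstack([a,b]))
for X in([0,0,.2],): pass
E
```

```text
t 6.83 p [ 0.5021 -0.39    0.249 ] F [-0.81 -0.56 -3.27] T [-0.13 -1.18  0.04] w 0.361 q [ 0.11  0.88  0.65  1.23 -0.06  1.79 -0.92]
[[0.729, -0.072, -0.68], [-0.056, -0.997, 0.045], [-0.682, 0.005, -0.732]]
0.96 [624.  17.] 607 639 0 79
0.79 [317. 272.] 284 359 124 352
```

View pics/6.png

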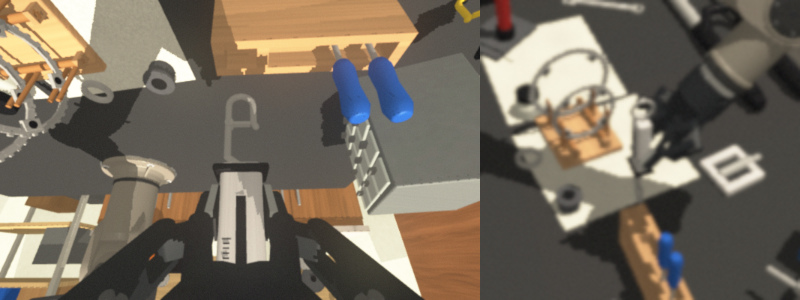

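```bash
cat > st.py <<'E'
from h import *
def model(x,y,yaw):
    pts=np.array([[0,-22,395],[0,-15,388],[0,-6,385],[0,6,385],[0,28,397]],float)/1000
    T=R.from_euler('z',yaw,degrees=True);return T.apply(pts)+[x,y,0], T.apply(np.array([[0,170,464],[0,170,20]])/1000)+[x,y,0]
E
python3 - <<'E'
from st import *
from scipy.optimize import least_squares
s=cam("side");t=cam("top")
obs=[(s,(293,125.2),0),(t,(205,190.9),0),(s,(254,99.5),5),(t,(140.5,230),5),(s,(261.7,184),6),(t,(186.4,241.4),6)]
def f(v):
    a,b=model(*v);P=np.vstack([a,b]);return np.concatenate([proj(c,P[i])-px for c,px,i in obs])
r=least_squares(f,[.53,.12,36]);print(r.x,np.round(f(r.x).reshape(-1,2),1).tolist())
ims=[]
for n,c,(x0,y0) in(("side",s,(235,90)),("top",t,(130,180))):
    im=cv2.imread("pics/0%s.png"%n)[y0:y0+75,x0:x0+80];im=cv2.resize(im,None,fx=5,fy=5,interpolation=2)
    a,b=model(*r.x)
    for P,col in((a,(0,255,0)),(b,(255,255,0))):
        q=np.int32([(proj(c,X)-[x0,y0]+.5)*5 for X in P]);cv2.polylines(im,[q],False,col,1)
    ims.append(im)
cv2.imwrite("pics/7.png",np.hstack(ims))
E
```

```text
[ 0.53634624  0.11675767 36.48380964] [[0.5, 1.1], [3.0, -2.4], [-2.2, -2.5], [-4.2, -0.4], [0.1, 4.1], [1.0, 1.4]]
```

View pics/7.png

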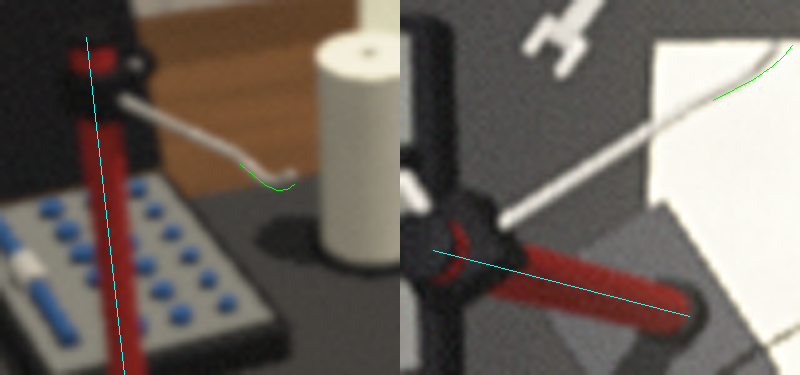

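```bash
python3 - <<'E'
from st import *
from scipy.optimize import least_squares
s=cam("side");t=cam("top")
obs=[(s,(293.1,124.5),0,1),(t,(205.1,188.9),0,1),(s,(289.5,125.9),2,1),(s,(282.1,120.5),4,.7),(t,(187.5,241.1),6,.7),(s,(254.3,108),5,0)]
def f(v):
    a,b=model(*v);P=np.vstack([a,b]);return np.concatenate([(proj(c,P[i])-px)*w for c,px,i,w in obs])
r=least_squares(f,[.53,.12,36]);print(r.x,np.round(f(r.x).reshape(-1,2),1).tolist())
print("tip tri",tri([(s,(293.1,124.5)),(t,(205.1,188.9))]))
# rod line in top: direction
a=onz(t,(150.1,223.9),.43);b=onz(t,(198.5,195.9),.395)
for z in(.40,.42,.44,.46):
    a=onz(t,(150.1,223.9),z);d=b-a;print(z,a,np.degrees(np.arctan2(d[0],-d[1])))
for i,(p,) in enumerate([((150.1,223.9),)]):
    print(tri([(s,(235+122/5-.5,90+98/5-.5)),(t,p)]))
E
```

```text
[ 0.53720685  0.12413112 36.4756842 ] [[-0.0, 0.9], [0.1, -0.7], [0.2, 0.7], [0.1, 0.7], [-1.6, 1.0], [-0.0, -0.0]]
tip tri (array([0.54893897, 0.10549074, 0.39912873]), [array([-0.3,  0.1]), array([ 0.1, -0.5])])
0.4 [0.45656652 0.24428345 0.4       ] 31.2505829788057
0.42 [0.45419737 0.23689982 0.42      ] 33.711238031802786
0.44 [0.45182822 0.22951619 0.44      ] 36.35220580717368
0.46 [0.44945907 0.22213255 0.46      ] 39.18154935578753
(array([0.45467889, 0.23783148, 0.41739488]), [array([-0.,  0.]), array([ 0. , -0.1])])
```

```bash
cat > wp.py <<'E'
from ikl import *
def chk(nm,p,yaw,a,n=10):
    so=ik(p,pose(yaw,a),n); print(nm,np.round(p,3),yaw,a,len(so),*([round(so[0][0],2),np.round(so[0][1],2)] if so else []),flush=True)
E
timeout 400 python3 - <<'E'
from wp import *
for a in(-43,-38):
    chk("a",[.502,-.39,.33],-4,a);chk("b",[.52,-.25,.33],8,a);chk("c",[.54,-.10,.33],20,a)
    chk("d",[.572,.0747,.30],35.5,a);chk("e",[.537,.1235,.30],35.5,a);chk("f",[.537,.1235,.283],35.5,a);chk("g",[.537+.08*.59,.1235+.08*.43,.283+.07],35.5,a);
E
```

```text
a [ 0.502 -0.39   0.33 ] -4 -43 3 0.0 [ 0.08  0.84  0.73  1.16 -0.05  1.92 -0.85]
b [ 0.52 -0.25  0.33] 8 -43 4 0.08 [-0.21  0.73  0.74  1.35 -0.02  1.84 -0.88]
c [ 0.54 -0.1   0.33] 20 -43 4 0.09 [-0.48  0.68  0.73  1.41 -0.03  1.83 -0.95]
d [0.572 0.075 0.3  ] 35.5 -43 4 0.09 [-0.71  0.75  0.66  1.35 -0.05  1.83 -1.  ]
e [0.537 0.124 0.3  ] 35.5 -43 4 0.09 [-0.78  0.7   0.6   1.41 -0.06  1.83 -1.1 ]
f [0.537 0.124 0.283] 35.5 -43 4 0.11 [-0.76  0.71  0.58  1.42 -0.06  1.81 -1.11]
g [0.584 0.158 0.353] 35.5 -43 0
a [ 0.502 -0.39   0.33 ] -4 -38 3 0.07 [ 0.11  0.77  0.67  1.2  -0.05  1.85 -0.89]
b [ 0.52 -0.25  0.33] 8 -38 4 0.14 [-0.18  0.66  0.67  1.38 -0.02  1.78 -0.93]
c [ 0.54 -0.1   0.33] 20 -38 4 0.15 [-0.45  0.62  0.66  1.45 -0.02  1.77 -0.99]
d [0.572 0.075 0.3  ] 35.5 -38 4 0.16 [-0.68  0.68  0.59  1.39 -0.04  1.76 -1.04]
e [0.537 0.124 0.3  ] 35.5 -38 4 0.16 [-0.75  0.63  0.54  1.44 -0.06  1.76 -1.14]
f [0.537 0.124 0.283] 35.5 -38 4 0.19 [-0.73  0.64  0.51  1.46 -0.05  1.73 -1.16]
g [0.584 0.158 0.353] 35.5 -38 4 0.0 [-0.76  0.71  0.62  1.22 -0.11  1.92 -1.1 ]
```

```bash
python3 - <<'E'
from h import *
print(plan([.512,-.32,.31],pose(0,-43)),plan([.52,-.25,.335],pose(8,-43)),plan([.54,-.12,.335],pose(18,-43)))
E
```

```text
(array([-2.7,  0.3, -3.1]), array([-4.07, -6.9 , -5.14])) (array([-8.2,  0.3, -8.9]), array([ -5.57, -13.94,  -7.17])) (array([-15.1,   0.3, -16.2]), array([ -4.81, -27.05,  -7.92]))
```

Emit:
{"op": "carry_out", "data": {
  "moves": [
    [[-2.7,0,-3.1],[-4.1,-4,-5.1],2],
    [[-8.2,0.3,-8.9],[-5.6,-9,-7.2],2],
    [[-8.2,0.3,-8.9],[-5.6,-14,-7.2],2],
    [[-15,0.3,-16],[-4.8,-20,-7.9],2],
    [[-15,0.3,-16],[-4.8,-27,-7.9],2]
  ]
}}

```text
t: 7.6
eef_pos: [0.5398, -0.1241, 0.3341]
tool_rot: [0.058, 0.919, 0.147, -0.362]
contact_force: [1.7, 0.2, -2.4]
gripper_width: 0.357
```

```bash
python3 - <<'E'
from h import *
show();print(np.round(tool()[1],3).tolist());print(plan([.565,.0,.325],pose(28,-43)),plan([.58,.0625,.302],pose(35.5,-43)))
E
```

```text
t 7.6 p [ 0.5398 -0.1241  0.3341] F [ 1.73  0.24 -2.39] T [ 0.39 -1.2  -0.03] w 0.357 q [-0.36  0.65  0.58  1.39  0.04  1.85 -1.01]
[[0.694, 0.312, -0.649], [0.227, -0.95, -0.214], [-0.683, 0.001, -0.73]]
(array([-6.7,  0.1, -7.2]), array([  5.19, -11.01,  -3.62])) (array([-11.8,   0.1, -12.7]), array([  9.22, -16.49,  -4.24]))
```

Emit:
{"op": "carry_out", "data": {
  "moves": [
    [[-6.7,0,-7.2],[5.2,-6,-3.6],2],
    [[-6.7,0,-7.2],[5.2,-11,-3.6],2],
    [[-11.8,0,-12.7],[9.2,-16.5,-4.2],2],
    [[-11.8,0,-12.7],[9.2,-16.5,-4.2],2],
    [[-11.8,0,-12.7],[9.2,-16.5,-4.2],2]
  ]
}}

```text
t: 8.22
eef_pos: [0.58, 0.0589, 0.3014]
tool_rot: [0.113, 0.886, 0.281, -0.351]
contact_force: [-0.7, -0.9, -2.1]
gripper_width: 0.361
```

```bash
python3 - <<'E'
from st import *
show();p,r,o=tool();print(np.round(r,3).tolist());print("plan seat",plan([.537,.1235,.300],pose(35.5,-43)))
w=cam("wrist");im=bot.read_camera("wrist");cv2.imwrite("pics/8w.png",im[...,::-1])
S_=bot.read_camera("side");T_=bot.read_camera("top")
ims=[]
eye=p+R.from_euler('z',35.5,degrees=True).apply([-.001,0,.091]);print("eye",eye)
for im0,c,(x0,y0) in((S_,cam("side"),(250,95)),(T_,cam("top"),(170,165))):
    i=cv2.resize(im0[y0:y0+75,x0:x0+80,::-1],None,fx=5,fy=5,interpolation=2)
    for X,col in((eye,(0,0,255)),(np.r_[.536,.1235,.385],(0,255,0))): cv2.circle(i,tuple(int(v) for v in (proj(c,X)-[x0,y0]+.5)*5),3,col,-1)
    ims.append(i)
a=np.hstack(ims);b=np.zeros((225,800,3),np.uint8);b[:,:360]=cv2.resize(im[...,::-1],(360,225))
cv2.imwrite("pics/8.png",np.vstack([a,b]))
E
```

```text
t 8.22 p [0.58   0.0589 0.3014] F [-0.71 -0.87 -2.09] T [ 0.61 -0.92  0.06] w 0.361 q [-0.59  0.71  0.48  1.32  0.04  1.85 -1.07]
[[0.595, 0.578, -0.558], [0.42, -0.816, -0.397], [-0.685, 0.002, -0.728]]
plan seat (array([-0.1,  0.2, -0.2]), array([ 0.25, -7.75, -0.06]))
eye [0.57915378 0.05835942 0.39240864]
```

View pics/8.png

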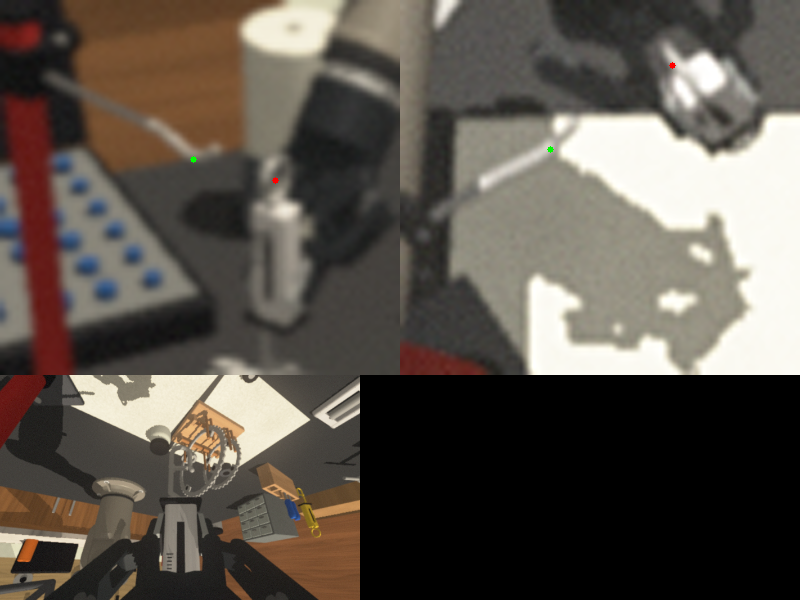

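Emit:
{"op": "carry_out", "data": {
  "moves": [
    [[0,0,0],[0.1,-2,0],2],
    [[0,0,0],[0.1,-4,0],2],
    [[0,0,0],[0.2,-5.5,0],2],
    [[0,0.2,0],[0.25,-7,0],2],
    [[0,0.2,0],[0.25,-7.7,0],2]
  ]
}}

```text
t: 9.0
eef_pos: [0.5372, 0.1231, 0.3014]
tool_rot: [0.112, 0.887, 0.281, -0.347]
contact_force: [1.3, 0.6, -3.5]
gripper_width: 0.36
```

```bash
python3 - <<'E'
from st import *
show();p,r,o=tool();print("plan seat",plan([.537,.1235,.300],pose(35.5,-43)),"low",plan([.537,.1235,.282],pose(35.5,-43)))
S_=bot.read_camera("side");T_=bot.read_camera("top")
ims=[]
eye=p+R.from_euler('z',35.5,degrees=True).apply([-.001,0,.091]);print("eye",eye)
for im0,c,(x0,y0) in((S_,cam("side"),(260,100)),(T_,cam("top"),(175,165))):
    i=cv2.resize(im0[y0:y0+60,x0:x0+50,::-1],None,fx=8,fy=8,interpolation=2)
    for X,col in((eye,(0,0,255)),(np.r_[.536,.1235,.385],(0,255,0))): cv2.circle(i,tuple(int(v) for v in (proj(c,X)-[x0,y0]+.5)*8),3,col,-1)
    ims.append(i)
cv2.imwrite("pics/9.png",np.hstack(ims))
E
```

```text
t 9.0 p [0.5372 0.1231 0.3014] F [ 1.32  0.57 -3.5 ] T [ 0.74 -1.12  0.13] w 0.36 q [-0.69  0.66  0.46  1.4  -0.01  1.84 -1.18]
plan seat (array([-0. , -0.2, -0.3]), array([ 0.09, -0.04,  0.1 ])) low (array([-0. , -0.2, -0.3]), array([ 1.32, -0.05,  1.42]))
eye [0.53640907 0.12256409 0.39235986]
```

View pics/9.png

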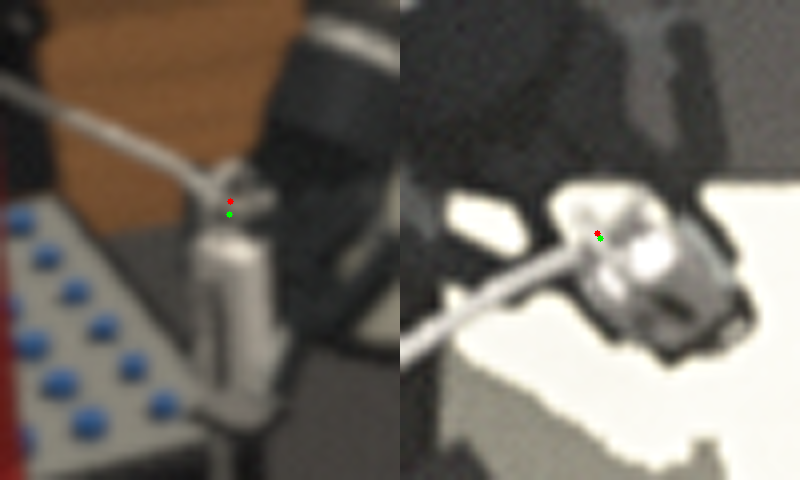

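Emit:
{"op": "carry_out", "data": {
  "moves": [
    [[0,0,0],[0.5,0,0.5],2],
    [[0,0,0],[0.9,0,0.9],2],
    [[0,0,0],[1.1,0,1.2],2],
    [[0,0,0],[1.2,0,1.3],2],
    [[0,0,0],[1.2,0,1.3],2]
  ]
}}

```text
t: 9.72
eef_pos: [0.5382, 0.1217, 0.2858]
tool_rot: [0.112, 0.888, 0.28, -0.347]
contact_force: [1.4, 3.7, 9.0]
gripper_width: 0.359
```

```bash
python3 -c "
from h import *
show()"
```

```text
t 9.72 p [0.5382 0.1217 0.2858] F [1.41 3.67 9.01] T [-0.2   0.41 -0.21] w 0.359 q [-0.69  0.68  0.46  1.41 -0.02  1.81 -1.18]
```

Emit:
{"op": "carry_out", "data": {
  "moves": [
    [[0,0,0],[-0.1,0,-0.15],2],
    [[0,0,0],[-0.1,0,-0.15],4],
    [[0,0,0],[-0.1,0,-0.15],5.5],
    [[0,0,0],[-0.1,0,-0.15],6],
    [[0,0,0],[-0.1,0,-0.15],6]
  ]
}}

```text
t: 10.35
eef_pos: [0.5378, 0.1219, 0.2854]
tool_rot: [0.112, 0.888, 0.281, -0.348]
contact_force: [-0.1, 0.0, 0.3]
gripper_width: 0.705
```

```bash
timeout 300 python3 - <<'E'
from wp import *
show()
for d,z,a in((.06,.285,-43),(.06,.25,-43),(.06,.31,-35),(.10,.29,-30)): chk("r",[.537+d*.81,.1235+d*.58,z],35.5,a)
for d in(.04,.07): 
    Rm=pose(35.5,-43);print(plan(np.array([.538,.1225,.287])-d*Rm[:,2],Rm))
E
```

```text
t 10.35 p [0.5378 0.1219 0.2854] F [-0.11  0.01  0.32] T [ 0.42 -0.57  0.02] w 0.705 q [-0.69  0.68  0.46  1.41 -0.02  1.81 -1.18]
r [0.586 0.158 0.285] 35.5 -43 4 0.02 [-0.72  0.8   0.54  1.24 -0.09  1.9  -1.13]
r [0.586 0.158 0.25 ] 35.5 -43 4 0.08 [-0.7   0.82  0.49  1.26 -0.08  1.84 -1.16]
r [0.586 0.158 0.31 ] 35.5 -35 4 0.11 [-0.7   0.69  0.48  1.28 -0.08  1.81 -1.17]
r [0.618 0.182 0.29 ] 35.5 -30 4 0.18 [-0.63  0.7   0.36  1.23 -0.07  1.74 -1.23]
(array([-0.1, -0.1, -0.4]), array([-0.06, -0.05, -4.15]))
(array([-0.1, -0.1, -0.4]), array([-0.06, -0.05, -7.15]))
```

```bash
python3 - <<'E'
from h import *
print(plan([.59,.160,.325],pose(35.5,-37)),plan([.62,.182,.31],pose(35.5,-30)))
E
```

```text
(array([-0.1,  5.9, -0.4]), array([ 2.04, -0.1 , -7.3 ])) (array([-0.1, 12.9, -0.4]), array([ 5.79, -0.18, -8.73]))
```

Emit:
{"op": "carry_out", "data": {
  "moves": [
    [[0,0,0],[0,0,-2],6],
    [[0,0,0],[0,0,-4],6],
    [[0,3,0],[1,0,-6],6],
    [[0,8,0],[4,-0.1,-8],6],
    [[0,12.9,-0.4],[5.8,-0.2,-8.7],6]
  ]
}}

```text
t: 10.98
eef_pos: [0.621, 0.1834, 0.3093]
tool_rot: [0.078, 0.92, 0.295, -0.245]
contact_force: [-0.8, 0.6, -0.8]
gripper_width: 0.699
```

```bash
python3 - <<'E'
from st import *
show()
w=cam("wrist");im=bot.read_camera("wrist");cv2.imwrite("pics/10w.png",im[...,::-1]);np.savez("w10.npz",**w)
S_=bot.read_camera("side");cv2.imwrite("pics/10s.png",S_[...,::-1])
for nm in("side","wrist"):
  for l in("scale","chainring","big_chainring","scale_latch"):
    for d in bot.silhouettes(l,nm)[:3]:
      ys,xs=np.where(d["region"]);print(nm,l,round(d["score"],2),np.round(d["location"]),xs.min(),xs.max(),ys.min(),ys.max())
T_=bot.read_camera("top");cv2.imwrite("pics/10t.png",T_[...,::-1])
seat=np.array([.536,.1235,.385])
for n,z in(("eye",-.0105),("grip",-.0835),("bowl",-.2075)):print(n,proj(w,seat+[0,0,z]),proj(cam("side"),seat+[0,0,z]))
c=np.zeros((600,800,3),np.uint8);c[:400,:640]=im[...,::-1];b=cv2.resize(S_[100:200,255:325,::-1],None,fx=4,fy=4);c[200:600,520:800]=b
T2=cv2.resize(T_[195:265,255:320,::-1],(186,200));c[400:600,:186]=T2
cv2.imwrite("pics/10.png",c)
E
```

```text
t 10.97 p [0.621  0.1834 0.3093] F [-0.83  0.58 -0.82] T [ 0.33 -0.44  0.06] w 0.699 q [-0.67  0.71  0.45  1.2  -0.11  1.78 -1.19]
side scale 0.86 [292. 148.] 285 297 130 169
side scale 0.62 [371. 349.] 359 377 324 368
side scale 0.35 [297. 267.] 288 301 262 277
side chainring 0.75 [310. 216.] 287 316 212 238
side big_chainring 0.68 [288. 200.] 275 313 193 227
side big_chainring 0.29 [260. 156.] 242 275 95 198
side scale_latch 0.57 [312. 173.] 294 331 168 176
side scale_latch 0.17 [268. 224.] 268 278 212 229
wrist scale 0.92 [563. 317.] 533 586 271 356
wrist scale 0.64 [318. 298.] 297 344 196 352
wrist chainring 0.97 [441. 236.] 393 451 204 273
wrist big_chainring 0.62 [420. 239.] 362 434 188 278
wrist scale_latch 0.52 [318. 293.] 296 344 196 352
wrist scale_latch 0.41 [322. 221.] 314 329 222 227
eye [320.9764429  438.48919675] [288.27125857 128.76310347]
grip [321.11573184 323.15419404] [289.05659602 145.17741868]
bowl [321.25419148 208.50587128] [290.28413767 170.83423111]
```

View pics/10.png

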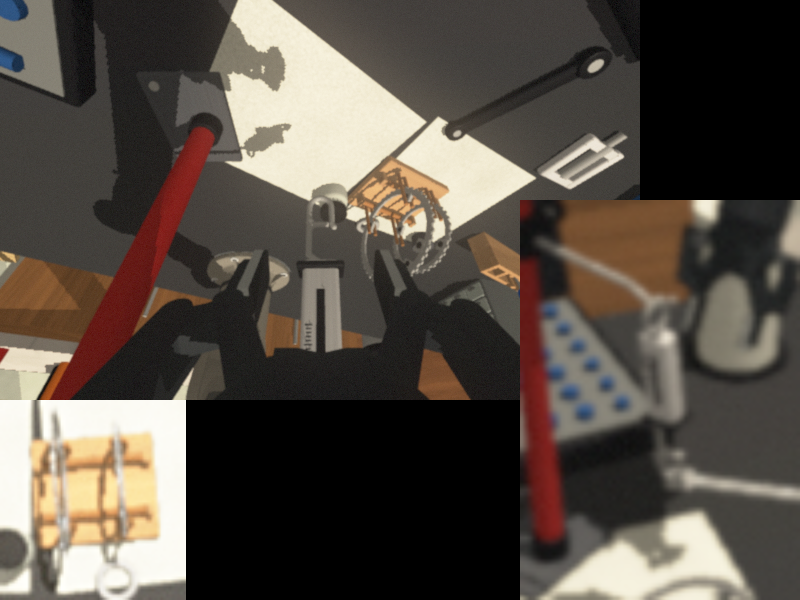

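```bash
timeout 300 python3 - <<'E'
from wp import *
w=dict(np.load("w10.npz"));seat=np.array([.536,.1235,.385])
for n,z in(("collar top",-.1265),("collar bot",-.1325),("hookbot",-.2135)):
    for dx in(-.011,.011): 
        print(n,dx,np.round(proj(w,seat+[dx*.81,dx*.58,z]),1))
Rm=pose(-2,-45);u=-Rm[:,2];c=np.array([.493,-.12,.095])
print("u",u);pre=c+.14*u
chk("pre",pre,-2,-45);chk("grip",c+.056*u,-2,-45);chk("lift",c+.056*u+[0,0,.14],-2,-45);chk("lift",c+.056*u+[0,0,.14],-2,-40)
print(plan([.65,.12,.30],pose(25,-33)),plan([.63,-.02,.26],pose(10,-40)),plan(pre,Rm))
E
```

```text
collar top -0.011 [321.2 280.4]
collar top 0.011 [321.2 269.7]
collar bot -0.011 [321.2 274.6]
collar bot 0.011 [321.2 263.7]
hookbot -0.011 [321.3 210.5]
hookbot 0.011 [321.3 198.1]
u [ 0.70667603 -0.02467767  0.70710678]
pre [ 0.592 -0.123  0.194] -2 -45 3 0.09 [-0.07  0.87  0.29  1.25 -0.1   1.83 -1.38]
grip [ 0.533 -0.121  0.135] -2 -45 3 0.27 [-0.05  0.83  0.22  1.46 -0.07  1.65 -1.41]
lift [ 0.533 -0.121  0.275] -2 -45 3 0.05 [-0.15  0.71  0.4   1.39 -0.1   1.87 -1.33]
lift [ 0.533 -0.121  0.275] -2 -40 3 0.13 [-0.14  0.65  0.36  1.43 -0.09  1.79 -1.36]
(array([ 5.4, -3. ,  9. ]), array([-0.5 ,  6.82,  1.4 ])) (array([14.6, -9.8, 20.9]), array([-6.96, 17.06,  9.74])) (array([ 22.8, -14.5,  29.9]), array([-11.55,  23.29,  20.  ]))
```

Emit:
{"op": "carry_out", "data": {
  "moves": [
    [[5.4,-3,9],[-0.5,6.8,1.4],3],
    [[14.6,-9.8,20.9],[-7,12,9.7],3],
    [[14.6,-9.8,20.9],[-7,17,9.7],3],
    [[14.6,-9.8,20.9],[-7,17,9.7],3],
    [[22.8,-14.5,29.9],[-11,23,17],3]
  ]
}}

```text
t: 12.15
eef_pos: [0.6175, -0.0711, 0.2352]
tool_rot: [-0.001, 0.928, 0.004, -0.374]
contact_force: [0.5, -0.3, -1.2]
gripper_width: 0.352
```

```bash
python3 - <<'E'
from h import *
show();Rm=pose(-2,-45);u=-Rm[:,2];c=np.array([.493,-.12,.095]);print(plan(c+.16*u,Rm))
E
```

```text
t 12.15 p [ 0.6175 -0.0711  0.2352] F [ 0.48 -0.27 -1.15] T [-0.03 -0.78 -0.02] w 0.352 q [-0.24  0.89  0.51  1.18 -0.22  1.92 -1.31]
(array([ 1.5, -1.1,  1.8]), array([1.01, 5.28, 2.76]))
```

Emit:
{"op": "carry_out", "data": {
  "moves": [
    [[1.5,-1.1,1.8],[1,5.3,2.8],3],
    [[1.5,-1.1,1.8],[1,5.3,2.8],3],
    [[1.5,-1.1,1.8],[1,5.3,2.8],3]
  ]
}}

```text
t: 12.52
eef_pos: [0.6036, -0.1271, 0.207]
tool_rot: [-0.007, 0.923, -0.018, -0.384]
contact_force: [0.2, 0.5, 0.7]
gripper_width: 0.353
```

```bash
python3 - <<'E'
from h import *
show();Rm=pose(-2,-45);u=-Rm[:,2];c=np.array([.493,-.12,.095])
w=cam("wrist");im=bot.read_camera("wrist");np.savez("w11.npz",**w);cv2.imwrite("pics/11w.png",im[...,::-1])
for l in("chainring","big_chainring","rack"):
    for d in bot.silhouettes(l,"wrist")[:3]:
      ys,xs=np.where(d["region"]);print(l,round(d["score"],2),np.round(d["location"]),xs.min(),xs.max(),ys.min(),ys.max())
      np.save(f"m_{l}.npy",d["region"]) if l=="chainring" and d["score"]>.5 else 0
th=np.linspace(0,2*np.pi,73);o=im[...,::-1].copy()
X=c+np.c_[np.cos(th),-.035*np.cos(th),np.sin(th)]*.067
cv2.polylines(o,[np.int32([proj(w,x) for x in X])],True,(0,255,0),1)
for k in(1,-1): cv2.circle(o,tuple(np.int32(proj(w,c+.0565*u*1))),3,(0,0,255),-1)
print(plan(c+.057*u,Rm))
cv2.imwrite("pics/11.png",o)
E
```

```text
t 12.53 p [ 0.6036 -0.1271  0.207 ] F [0.17 0.5  0.68] T [-0.04 -0.74 -0.01] w 0.353 q [-0.17  0.92  0.52  1.21 -0.21  1.88 -1.27]
chainring 0.83 [319. 191.] 311 329 123 251
chainring 0.55 [ 30. 178.] 0 121 124 304
big_chainring 0.57 [228. 210.] 219 280 126 291
big_chainring 0.53 [585. 139.] 513 639 98 185
rack 0.86 [290. 115.] 211 357 72 203
rack 0.59 [  3. 267.] 0 15 251 295
rack 0.47 [230. 212.] 220 280 125 292
(array([ 0. ,  0.1, -0.1]), array([ 0.11, -0.17, 10.14]))
```

View pics/11.png

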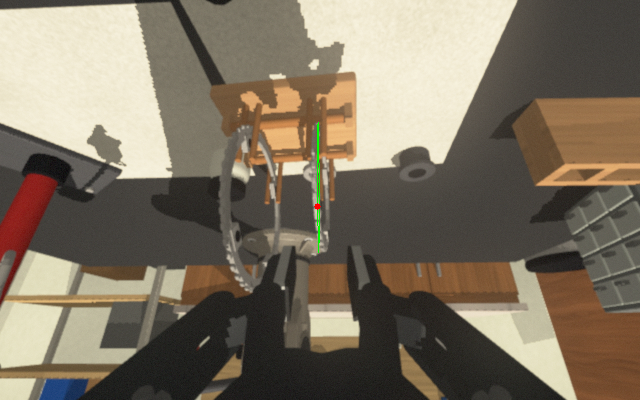

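```bash
python3 - <<'E'
from h import *
from scipy.optimize import minimize
w=dict(np.load("w11.npz"));m=bot.silhouettes("chainring","wrist")[0]["region"]
ys,xs=np.where(m)
for y in range(125,255,12):
    r=np.where(m[y])[0]; print(y,r.min() if len(r) else None,r.max() if len(r) else None,len(r))
th=np.linspace(0,2*np.pi,145)
def ann(v):
    x,y,z,yaw,tl=v;Rr=R.from_euler('zx',[yaw,tl],degrees=True) if 0 else R.from_euler('ZX',[yaw,tl],degrees=True)
    img=np.zeros((400*4,640*4),np.uint8)
    for s in(-.002,.002):
        o=[np.int32([ (proj(w,q)+.5)*4 for q in Rr.apply(np.c_[np.cos(th)*r,0*th+s,np.sin(th)*r])+[x,y,z]]) for r in(.066,.056)]
        t=np.zeros_like(img);cv2.fillPoly(t,o,1);img|=t
    return img
M=cv2.resize(m.astype(np.uint8),(2560,1600),interpolation=0)
def cost(v):
    a=ann(v);return 1-(a&M).sum()/(a|M).sum()
best=None
for yaw in(-10,-6,-2,2,6):
    f=lambda p:cost([.493+p[0]/100,-.12+p[1]/100,.095,p[2]*5,0])
    r=minimize(f,[0,0,yaw/5],method='Nelder-Mead',options=dict(maxfev=120,initial_simplex=[[0,0,yaw/5],[.4,0,yaw/5],[0,.4,yaw/5],[0,0,yaw/5+.6]]))
    print(yaw,r.fun,.493+r.x[0]/100,-.12+r.x[1]/100,r.x[2]*5)
im=cv2.imread("pics/11w.png")
E
```

```text
125 315 319 5
137 312 319 8
149 312 316 5
161 312 326 9
173 312 328 12
185 312 328 10
197 314 328 9
209 313 329 13
221 315 329 10
233 317 328 12
245 319 328 10
-10 0.7854027333527188 0.49528384561978067 -0.11940955842942415 -9.361841747425172
-6 0.7814887661699069 0.49783167287543423 -0.12080953609174049 -8.220931376591654
-2 0.5246979388770434 0.4909568092454025 -0.12357391587094002 4.537259240286804
2 0.5309002433090024 0.49366152150783615 -0.12367483611464317 4.452345801668804
6 0.5296503681495525 0.4935347323178165 -0.12369515651519948 4.5117230713445755
```

```bash
python3 - <<'E'
from h import *
print(plan([.5335,-.1235,.1355],pose(1.5,-45)))
E
```

```text
(array([-2.4,  0.1, -2.6]), array([ 0.13,  0.02, 10.09]))
```

Emit:
{"op": "carry_out", "data": {
  "moves": [
    [[-2.4,0,-2.6],[0.1,0,3],3],
    [[-2.4,0,-2.6],[0.1,0,7],3],
    [[-2.4,0,-2.6],[0.1,0,10.1],3],
    [[-2.4,0,-2.6],[0.1,0,10.1],3]
  ]
}}

```text
t: 13.28
eef_pos: [0.531, -0.1236, 0.1346]
tool_rot: [0.004, 0.923, 0.011, -0.386]
contact_force: [1.5, -0.6, 1.9]
gripper_width: 0.352
```

```bash
python3 - <<'E'
from h import *
show();print(plan([.5335,-.1235,.1355],pose(1.5,-45)))
w=cam("wrist");im=bot.read_camera("wrist");cv2.imwrite("pics/12w.png",im[...,::-1]);np.savez("w12.npz",**w)
for d in bot.silhouettes("chainring","wrist")[:2]:
    m=d["region"];ys,xs=np.where(m);print(round(d["score"],2),xs.min(),xs.max(),ys.min(),ys.max())
    for y in range(ys.min(),ys.max(),15):
        r=np.where(m[y])[0]; print(y,r.min() if len(r) else None,r.max() if len(r) else None,len(r))
for X in([.5335,-.1235,.1355],[.493,-.1235,.162],[.56,-.1235,.095]):print(proj(w,X))
E
```

```text
t 13.28 p [ 0.531  -0.1236  0.1346] F [ 1.47 -0.55  1.88] T [-0.   -0.76 -0.  ] w 0.352 q [-0.22  0.88  0.49  1.47 -0.17  1.65 -1.22]
(array([-0.1,  0.4, -0.1]), array([ 0.12, -0.01, -0.24]))
0.89 308 327 132 333
132 315 318 4
147 311 323 13
162 309 322 14
177 309 320 12
192 308 326 19
207 308 326 19
222 308 326 16
237 309 327 18
252 310 326 17
267 309 326 18
282 309 326 18
297 313 327 15
312 313 325 13
327 315 324 10
[321.71344228 275.787312  ]
[320.0062791  332.27019057]
[323.08007665 182.6716418 ]
```

Emit:
{"op": "carry_out", "data": {
  "moves": [
    [[0,0,0],[0,0,0],0],
    [[0,0,0],[0,0,0],0],
    [[0,0,0],[0,0,0],0],
    [[0,0,0],[0,0,0],0],
    [[0,0,0],[0,0,0],0]
  ],
  "newtons": 100
}}

```text
t: 14.0
eef_pos: [0.5338, -0.1235, 0.136]
tool_rot: [0.004, 0.924, 0.012, -0.383]
contact_force: [3.4, 4.5, 5.8]
gripper_width: 0.04
```

```bash
timeout 200 python3 - <<'E'
from h import *
show();p,r,o=tool();print(np.round(r,3).tolist(),plan(p+[0,0,.12],pose(1.5,-45)))
w=cam("wrist");im=bot.read_camera("wrist");cv2.imwrite("pics/13w.png",im[...,::-1]);np.savez("w13.npz",**w)
for d in bot.silhouettes("chainring","wrist")[:1]:
    m=d["region"];ys,xs=np.where(m);print(round(d["score"],2),xs.min(),xs.max(),ys.min(),ys.max());np.save("m13.npy",m)
    for y in range(ys.min(),ys.max(),20):
        r=np.where(m[y])[0]; print(y,r.min() if len(r) else None,r.max() if len(r) else None,len(r))
E
```

```text
t 14.0 p [ 0.5338 -0.1235  0.136 ] F [3.38 4.5  5.82] T [ 1.03 -0.33 -0.25] w 0.04 q [-0.22  0.88  0.49  1.47 -0.17  1.65 -1.22]
[[0.706, 0.024, -0.708], [0.019, -1.0, -0.016], [-0.708, -0.002, -0.706]] (array([-0.2,  0.1,  0. ]), array([-8.5 , -0.03, -8.47]))
0.98 314 327 134 329
134 317 319 3
154 314 322 9
174 315 322 8
194 316 323 8
214 316 325 10
234 316 324 9
254 316 326 11
274 318 324 7
294 319 324 6
314 320 325 6
```

```bash
timeout 400 python3 - <<'E'
from wp import *
w=dict(np.load("w13.npz"))
th=np.linspace(0,2*np.pi,361)
for dx,dz in((0,0),(.003,0),(0,.003)):
    X=np.array([.493+dx,-.1235,.095+dz])+np.c_[np.cos(th),.02*np.cos(th),np.sin(th)]*.067
    q=np.array([proj(w,x) for x in X]);print(dx,dz,q[:,1].min(),q[:,1].max())
p=tool()[0]
p2=[.53,-.12,.235];p3=[.525,-.07,.315];p4=[.545,.03,.30]
chk("2",p2,1.5,-40);chk("3",p3,10,-22);chk("4",p4,28,-22)
c=np.array([.577,.0665,.1665]);Rm=pose(35.5,-43);chk("5",c-.0575*Rm[:,2],35.5,-43)
print(plan([.533,-.1235,.20],pose(1.5,-43)),plan(p2,pose(1.5,-38)),plan(p3,pose(10,-22)))
E
```

```text
0 0 133.63687440294376 330.28251906690866
0.003 0 130.64023426774094 330.2152037862256
0 0.003 137.21709504526652 335.63589182395174
2 [ 0.53  -0.12   0.235] 1.5 -40 3 0.21 [-0.15  0.68  0.36  1.48 -0.07  1.71 -1.32]
3 [ 0.525 -0.07   0.315] 10 -22 3 0.39 [-0.22  0.39  0.27  1.61 -0.02  1.53 -1.34]
4 [0.545 0.03  0.3  ] 28 -22 4 0.42 [-0.38  0.42  0.21  1.59  0.03  1.5  -1.26]
5 [0.609 0.089 0.209] 35.5 -43 4 0.17 [-0.62  0.86  0.51  1.29 -0.06  1.75 -1.07]
(array([-0.2,  2.1,  0. ]), array([-4.59, -0.02, -4.47])) (array([-0.2,  7.1,  0. ]), array([-7.27, -0.38, -6.73])) (array([-4.9, 23. , -7.1]), array([-13.19,  -5.41, -12.1 ]))
```

Emit:
{"op": "carry_out", "data": {
  "moves": [
    [[0,0,0],[-2,0,-2],0],
    [[0,2,0],[-4.6,0,-4.5],0],
    [[0,7,0],[-7.3,-0.3,-6.7],0],
    [[-4,15,-5],[-11,-2,-10.5],0],
    [[-4.9,23,-7.1],[-13.2,-4,-12.1],0]
  ]
}}

```text
t: 14.72
eef_pos: [0.5259, -0.0848, 0.3166]
tool_rot: [0.018, 0.978, 0.085, -0.187]
contact_force: [-0.1, -0.3, -1.1]
gripper_width: 0.041
```

```bash
python3 - <<'E'
from h import *
show();Rm=pose(35.5,-43);c=np.array([.577,.0665,.18]);print(plan([.525,-.06,.315],pose(10,-22)),plan([.545,.03,.31],pose(28,-22)),plan(c-.0575*Rm[:,2],Rm))
E
```

```text
t 14.72 p [ 0.5259 -0.0848  0.3166] F [-0.1  -0.35 -1.12] T [ 0.16 -0.49 -0.  ] w 0.041 q [-0.38  0.42  0.53  1.61 -0.09  1.52 -1.23]
(array([ 0.2, -0.3, -0.1]), array([ 0.38, -2.45,  0.01])) (array([ -6.5,  -0.3, -16.8]), array([  3.83, -10.97,  -0.86])) (array([-13.5, -20.9, -21.8]), array([ 13.88, -15.73,   4.59]))
```

Emit:
{"op": "carry_out", "data": {
  "moves": [
    [[-3,0,-8],[1.5,-5.5,-0.4],0],
    [[-6.5,0,-16.8],[3.8,-11,-0.9],0],
    [[-9,-8,-19],[7,-12.5,0.5],0],
    [[-13.5,-20.9,-21.8],[13.9,-15.7,4.6],0],
    [[-13.5,-20.9,-21.8],[13.9,-15.7,4.6],0]
  ]
}}

```text
t: 15.35
eef_pos: [0.6064, 0.0923, 0.2098]
tool_rot: [0.111, 0.882, 0.286, -0.359]
contact_force: [-0.5, -0.7, -1.9]
gripper_width: 0.041
```

```bash
python3 - <<'E'
from h import *
show();Rm=pose(35.5,-43);c=np.array([.577,.0665,.168]);print(plan(c-.0575*Rm[:,2],Rm))
w=cam("wrist");im=bot.read_camera("wrist");cv2.imwrite("pics/14w.png",im[...,::-1]);np.savez("w14.npz",**w)
S_=bot.read_camera("side");cv2.imwrite("pics/14s.png",S_[...,::-1])
T_=bot.read_camera("top");cv2.imwrite("pics/14t.png",T_[...,::-1])
for n in("wrist","side"):
  for l in("scale","chainring","scale_latch"):
    for d in bot.silhouettes(l,n)[:2]:
      ys,xs=np.where(d["region"]);print(n,l,round(d["score"],2),np.round(d["location"]),xs.min(),xs.max(),ys.min(),ys.max())
seat=np.array([.536,.1235,.385])
for n,z in(("collarbot",-.1325),("bowl",-.2075),("hookbot",-.2135)):print(n,proj(w,seat+[0,0,z]),proj(cam("side"),seat+[0,0,z]))
E
```

```text
t 15.35 p [0.6064 0.0923 0.2098] F [-0.54 -0.68 -1.89] T [ 0.55 -0.79 -0.05] w 0.041 q [-0.55  0.85  0.38  1.27  0.01  1.78 -1.13]
(array([-0.3,  1.1,  0.6]), array([-0.  ,  0.39, -0.04]))
wrist scale 0.97 [189. 277.] 176 220 234 334
wrist scale 0.91 [556. 292.] 533 574 241 334
wrist chainring 0.79 [323. 226.] 316 326 133 329
wrist scale_latch 0.54 [200. 282.] 189 208 281 288
side scale 0.88 [369. 346.] 360 376 325 364
side scale 0.74 [288. 147.] 285 294 130 169
side chainring 0.67 [301. 190.] 298 309 181 190
side chainring 0.65 [373. 256.] 361 391 242 266
collarbot [208.38868735 361.41383618] [289.55687216 155.63367579]
bowl [228.84479807 239.64494453] [290.28413767 170.83423111]
hookbot [230.18238213 231.68272087] [290.34041449 172.01047125]
```

```bash
cat > hook.py <<'E'
from h import *
from scipy.optimize import minimize
t=np.linspace(0,np.pi,15)
H=np.vstack([[[0,0,71],[0,3,62],[0,11.5,57]],np.c_[0*t,11.5*np.cos(t),8.5-11.5*np.sin(t)],[[0,-11.5,33]]])/1000
C=np.array([[0,0,.0715],[0,0,.085]])
def draw(w,x,y,yaw,dz,k=3,lat=True):
    Rz=R.from_euler('z',yaw,degrees=True);B=np.array([x,y,.1775+dz])
    img=np.zeros((400*k,640*k),np.uint8)
    P=Rz.apply(H)+B;q=np.array([proj(w,X) for X in P]);dist=np.linalg.norm(B-w["p"]);th=max(1,int(round(.006*w["f"]/dist*k)))
    cv2.polylines(img,[np.int32((q+.5)*k)],False,1,th)
    if lat: cv2.polylines(img,[np.int32(([proj(w,X) for X in Rz.apply([[0,9,.030],[0,-9,.030]] if 0 else [[0,.009,.030],[0,-.009,.030]])+B]+np.array([.5,.5]))*k)],False,1,max(1,th//2))
    return img
def fit(w,m,rowmax,k=3,x0=(.536,.1235,35.5,0)):
    M=cv2.resize(m.astype(np.uint8),None,fx=k,fy=k,interpolation=0);M[int(rowmax*k):]=0
    def cost(v):
        a=draw(w,x0[0]+v[0]/100,x0[1]+v[1]/100,x0[2]+v[2]*10,x0[3]+v[3]/100,k);a[int(rowmax*k):]=0
        return 1-(a&M).sum()/max(1,(a|M).sum())
    best=min((minimize(cost,[0,0,y,0],method='Nelder-Mead',options=dict(maxfev=250,initial_simplex=[[0,0,y,0],[.8,0,y,0],[0,.8,y,0],[0,0,y+1,0],[0,0,y,.8]])) for y in(-1.5,0,1.5)),key=lambda r:r.fun)
    v=best.x;return best.fun,cost([0,0,0,0]),x0[0]+v[0]/100,x0[1]+v[1]/100,x0[2]+v[2]*10,x0[3]+v[3]/100
E
python3 - <<'E'
from hook import *
w=dict(np.load("w14.npz"))
d=bot.silhouettes("scale","wrist");m=[e["region"] for e in d if 150<e["location"][0]<260][0];np.save("m14.npy",m)
print(np.round(fit(w,m,310),4))
im=cv2.imread("pics/14w.png");k=4
x0,y0=150,210;c=cv2.resize(im[y0:y0+135,x0:x0+190],None,fx=4,fy=4,interpolation=2)
a=draw(w,.536,.1235,35.5,0,4)[y0*4:y0*4+540,x0*4:x0*4+760]
cn,_=cv2.findContours(a,cv2.RETR_LIST,cv2.CHAIN_APPROX_NONE);cv2.drawContours(c,cn,-1,(0,255,0),1)
cv2.imwrite("pics/15.png",c)
E
```

```text
[2.72400e-01 9.05100e-01 5.28100e-01 1.36600e-01 6.04807e+01 1.80000e-03]
```

View pics/15.png

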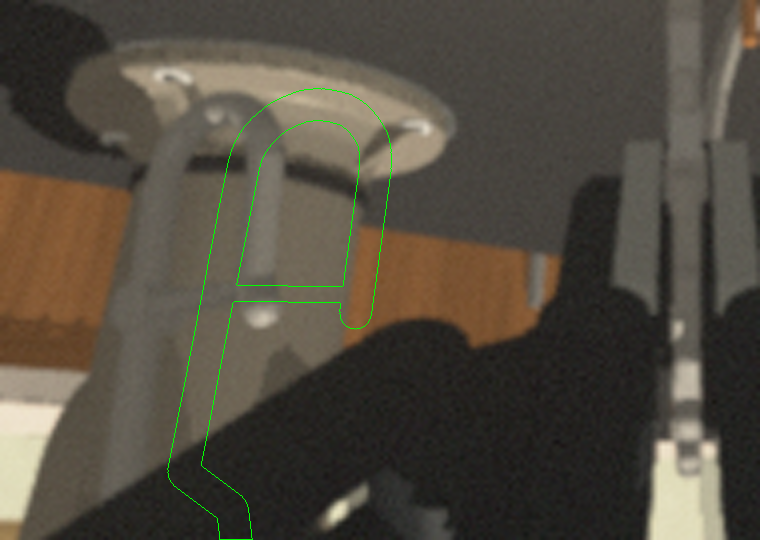

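```bash
python3 - <<'E'
from hook import *
from scipy.optimize import least_squares
w=dict(np.load("w14.npz"));w10=dict(np.load("w10.npz"))
im=cv2.imread("pics/10w.png");g=cv2.cvtColor(im,6)
for r in(205,212,219,235):print(r,g[r,298:346].tolist())
D=lambda a,b:np.array([a,b])/4+[150,210]-.375
def pt(v,P,c):
    return proj(c,R.from_euler('zxy',[v[2],v[4] if len(v)>4 else 0,0],degrees=False).apply(P)+[v[0],v[1],.1775+v[3]])
def col(v,y,z0,z1,row,c):
    a=pt(v,[0,y,z0],c);b=pt(v,[0,y,z1],c);return a[0]+(row-a[1])/(b[1]-a[1])*(b[0]-a[0])
def f(v):
    r=list(pt(v,[0,-.0115,.036],w)-D(261,328))+list((pt(v,[0,0,-.006],w)-D(214,92)))+[pt(v,[0,0,0],w)[1]-D(0,130)[1]]
    r+=[col(v,-.0115,.01,.03,D(0,200)[1],w)-D(264,0)[0]]
    r+=[col(v,.0115,.01,.05,D(0,y)[1],w)-D(x,0)[0] for x,y in((163,200),(148,300),(135,400))]
    return np.array(r)
for y0 in(0,35,60,80):
    s=least_squares(f,[.53,.13,np.radians(y0),0]);print(y0,np.round(s.x,4),np.degrees(s.x[2]),s.cost,np.round(s.fun,1))
    v=s.x
    for row in(205,212,219): print("  pic10 shank/tip cols",round(col(v,.0115,.01,.05,row,w10),1),round(col(v,-.0115,.01,.03,row,w10),1),end="")
    print(pt(v,[0,0,-.006],w10))
E
```

```text
205 [84, 80, 81, 84, 85, 84, 80, 83, 84, 98, 109, 121, 133, 141, 135, 106, 84, 90, 96, 107, 123, 133, 122, 112, 85, 65, 62, 61, 64, 69, 91, 108, 116, 124, 127, 115, 78, 59, 63, 65, 65, 65, 63, 63, 63, 65, 89, 144]
212 [81, 80, 79, 77, 81, 82, 79, 79, 91, 102, 110, 120, 119, 103, 92, 79, 80, 83, 81, 85, 79, 78, 67, 59, 64, 63, 62, 64, 62, 62, 81, 101, 114, 119, 127, 125, 98, 67, 65, 59, 64, 64, 64, 65, 66, 65, 64, 70]
219 [76, 77, 79, 76, 78, 74, 78, 81, 90, 99, 105, 112, 112, 110, 99, 87, 82, 78, 78, 77, 80, 79, 80, 77, 68, 60, 60, 57, 60, 60, 72, 90, 107, 118, 125, 129, 108, 71, 61, 58, 63, 61, 60, 54, 59, 57, 68, 80]
235 [72, 72, 73, 76, 71, 75, 74, 80, 89, 97, 98, 99, 98, 92, 81, 74, 77, 72, 73, 74, 76, 76, 73, 75, 73, 73, 72, 74, 76, 73, 71, 72, 74, 77, 75, 74, 75, 73, 74, 74, 75, 77, 75, 77, 73, 75, 75, 72]
0 [ 0.5033  0.1297 -0.4715 -0.0059] -27.01592384928793 38.03900266983875 [-4.  -0.8  6.6  1.9 -0.5  1.   1.1 -0.8 -3.1]
  pic10 shank/tip cols 296.8 306.8  pic10 shank/tip cols 296.2 306.5  pic10 shank/tip cols 295.7 306.1[301.48794249 212.98695885]
35 [ 0.5162  0.1331  0.9711 -0.0018] 55.63811075879369 32.68562756431311 [-3.9 -0.6  6.   1.5 -0.4  1.1  1.2 -0.7 -3. ]
  pic10 shank/tip cols 296.3 314.0  pic10 shank/tip cols 295.8 313.8  pic10 shank/tip cols 295.2 313.6[304.81055158 209.11572927]
60 [ 0.5162  0.1331  0.9711 -0.0018] 55.63812410848813 32.685627564301996 [-3.9 -0.6  6.   1.5 -0.4  1.1  1.2 -0.7 -3. ]
  pic10 shank/tip cols 296.3 314.0  pic10 shank/tip cols 295.8 313.8  pic10 shank/tip cols 295.2 313.6[304.8105556  209.11572433]
80 [ 0.5162  0.1331  0.9711 -0.0018] 55.63814544054047 32.685627564342596 [-3.9 -0.6  6.   1.5 -0.4  1.1  1.2 -0.7 -3. ]
  pic10 shank/tip cols 296.3 314.0  pic10 shank/tip cols 295.8 313.8  pic10 shank/tip cols 295.2 313.6[304.81056087 209.11571758]
```

```bash
cat > kp.py <<'E'
from hook import *
from scipy.optimize import least_squares
w=dict(np.load("w14.npz"));w10=dict(np.load("w10.npz"))
D=lambda a,b:np.array([a,b])/4+[150,210]-.375
L=.197  # eye above bowl
def pt(v,P,c):
    Q=R.from_euler('ZXY',[v[2],v[4],v[5]]);return proj(c,Q.apply(P)+[v[0],v[1],.1775+v[3]])
def col(v,y,z0,z1,row,c):
    a=pt(v,[0,y,z0],c);b=pt(v,[0,y,z1],c);return a[0]+(row-a[1])/(b[1]-a[1])*(b[0]-a[0])
def f14(v):
    r=list(pt(v,[0,-.0115,.036],w)-D(261,328))+list((pt(v,[0,0,-.006],w)-D(214,92))*[.5,1])+[pt(v,[0,0,0],w)[1]-D(0,130)[1]]
    r+=[col(v,-.0115,.01,.03,D(0,200)[1],w)-D(264,0)[0]]
    r+=[col(v,.0115,.01,.05,D(0,y)[1],w)-D(x,0)[0] for x,y in((163,200),(148,300),(135,400))]
    return r
def f10(v):
    return [col(v,.0115,.01,.05,212,w10)-309.4,col(v,.0115,.01,.05,235,w10)-308.3,col(v,-.0115,.01,.03,212,w10)-332,pt(v,[0,0,-.006],w10)[1]-196.5]
E
python3 - <<'E'
from kp import *
for nm,F in(("14",f14),("10",lambda v:f10(v)),("both",lambda v:f14(v)+f10(v))):
    for y0 in(0,35,70):
        s=least_squares(lambda v:np.r_[F(v),10*v[3]/.03,v[4]*10,v[5]*10],[.53,.13,np.radians(y0),0,0,0]);v=s.x
        print(nm,y0,np.round(v,4),"yaw",np.degrees(v[2]).round(1),"cost",s.cost.round(2),np.round(s.fun,1))
for n,c in(("w14",w),("w10",w10)):
    print(n,"cam",np.round(c["p"],3),[np.round(pt([.536,.1235,np.radians(35.5),0,0,0],P,c),1) for P in([0,-.0115,.036],[0,0,-.006],[0,.0115,.03],[0,-.0115,.03])])
E
```

```text
14 0 [ 0.5148  0.1347 -0.4323 -0.0022  0.0912  0.0633] yaw -24.8 cost 3.86 [-0.8  0.3  1.2  0.8 -1.   0.6 -1.1  0.   0.7 -0.7  0.9  0.6]
14 35 [ 5.238e-01  1.370e-01  9.675e-01  8.000e-04  8.420e-02 -6.230e-02] yaw 55.4 cost 2.72 [-0.8 -0.   0.9  0.8 -0.8  0.7 -0.9  0.1  0.5  0.3  0.8 -0.6]
14 70 [ 5.238e-01  1.370e-01  9.675e-01  8.000e-04  8.420e-02 -6.230e-02] yaw 55.4 cost 2.72 [-0.8 -0.   0.9  0.8 -0.8  0.7 -0.9  0.1  0.5  0.3  0.8 -0.6]
10 0 [ 5.473e-01  1.320e-01  6.035e-01  4.000e-04 -1.740e-02  8.700e-03] yaw 34.6 cost 0.15 [ 0.3  0.  -0.4 -0.1  0.1 -0.2  0.1]
10 35 [ 5.473e-01  1.320e-01  6.035e-01  4.000e-04 -1.740e-02  8.700e-03] yaw 34.6 cost 0.15 [ 0.3  0.  -0.4 -0.1  0.1 -0.2  0.1]
10 70 [ 5.473e-01  1.320e-01  6.035e-01  4.000e-04 -1.740e-02  8.700e-03] yaw 34.6 cost 0.15 [ 0.3  0.  -0.4 -0.1  0.1 -0.2  0.1]
both 0 [ 0.5575  0.1421 -0.4309  0.0111  0.4117 -0.3723] yaw -24.7 cost 93.06 [ 1.   2.4  2.8 -0.6 -0.3  4.4 -1.3 -0.4  0.1  1.7 -0.4 -9.7 -3.   3.7
  4.1 -3.7]
both 35 [0.5522 0.1425 1.128  0.0089 0.2245 0.0743] yaw 64.6 cost 21.36 [-0.8  1.   1.5 -0.5 -1.6  1.1 -0.1  0.  -0.3 -2.   3.3 -2.3  0.3  3.
  2.2  0.7]
both 70 [0.5522 0.1425 1.128  0.0089 0.2245 0.0743] yaw 64.6 cost 21.36 [-0.8  1.   1.5 -0.5 -1.6  1.1 -0.1  0.  -0.3 -2.   3.3 -2.3  0.3  3.
  2.2  0.7]
w14 cam [0.727 0.179 0.241] [array([237.6, 292.6]), array([230.2, 231.7]), array([204.2, 282.8]), array([238.9, 283.2])]
w10 cam [0.731 0.263 0.376] [array([332.3, 235.1]), array([321.3, 204.5]), array([310.3, 230.4]), array([332.1, 230.4])]
```

```bash
python3 - <<'E'
from h import *
for i in range(10):
    t=bot.get_obs()["t"];im=bot.read_camera("wrist");cv2.imwrite(f"pics/s{i}.png",im[...,::-1])
    d=[e for e in bot.silhouettes("scale","wrist") if e["location"][0]<300]
    if d:
        m=d[0]["region"];ys,xs=np.where(m);r=np.where(m[255])[0];r2=np.where(m[275])[0]
        print(round(t,2),xs.min(),xs.max(),ys.min(),ys.max(),"r255",r.min() if len(r) else 0,r.max() if len(r) else 0,"r275",r2.min() if len(r2) else 0,r2.max() if len(r2) else 0)
E
```

```text
15.85 141 229 217 355 r255 185 218 r275 181 195
15.95 169 213 221 335 r255 179 212 r275 173 211
16.05 178 224 223 330 r255 190 222 r275 183 222
16.15 195 243 221 345 r255 207 241 r275 200 239
16.25 205 257 218 347 r255 219 253 r275 214 252
16.35 203 254 216 345 r255 216 251 r275 212 249
16.45 189 238 216 346 r255 201 236 r275 197 234
16.55 144 223 219 354 r255 187 221 r275 182 218
16.65 142 220 223 355 r255 185 218 r275 178 218
16.75 182 230 224 347 r255 194 229 r275 188 228
```

Emit:
{"op": "carry_out", "data": {
  "moves": [
    [[0,0,0],[0,0,0],0],
    [[0,0,0],[0,0,0],0],
    [[0,0,0],[0,0,0],0],
    [[0,0,0],[0,0,0],0],
    [[0,0,0],[0,0,0],0]
  ]
}}

```text
t: 17.48
eef_pos: [0.6072, 0.0886, 0.2187]
tool_rot: [0.11, 0.885, 0.283, -0.353]
contact_force: [-0.5, 0.1, -1.4]
gripper_width: 0.042
```

Emit:
{"op": "carry_out", "data": {
  "moves": [
    [[0,0,0],[0,0,0],0],
    [[0,0,0],[0,0,0],0],
    [[0,0,0],[0,0,0],0],
    [[0,0,0],[0,0,0],0],
    [[0,0,0],[0,0,0],0]
  ]
}}

```text
t: 18.1
eef_pos: [0.6072, 0.0886, 0.2187]
tool_rot: [0.11, 0.885, 0.283, -0.353]
contact_force: [0.3, -0.1, -0.5]
gripper_width: 0.042
```

Emit:
{"op": "carry_out", "data": {
  "moves": [
    [[0,0,0],[0,0,0],0],
    [[0,0,0],[0,0,0],0],
    [[0,0,0],[0,0,0],0],
    [[0,0,0],[0,0,0],0],
    [[0,0,0],[0,0,0],0]
  ]
}}

```text
t: 18.73
eef_pos: [0.6072, 0.0886, 0.2187]
tool_rot: [0.11, 0.885, 0.283, -0.353]
contact_force: [0.4, -0.2, -1.5]
gripper_width: 0.038
```

Emit:
{"op": "carry_out", "data": {
  "moves": [
    [[0,0,0],[0,0,0],0],
    [[0,0,0],[0,0,0],0],
    [[0,0,0],[0,0,0],0],
    [[0,0,0],[0,0,0],0],
    [[0,0,0],[0,0,0],0]
  ]
}}

```text
t: 19.35
eef_pos: [0.6072, 0.0886, 0.2187]
tool_rot: [0.11, 0.885, 0.283, -0.353]
contact_force: [0.3, -0.3, -1.5]
gripper_width: 0.038
```

```bash
cat > sw.py <<'E'
from h import *
import sys
def watch(n=9):
  for i in range(n):
    t=bot.get_obs()["t"];im=bot.read_camera("wrist");cv2.imwrite(f"pics/s{i}.png",im[...,::-1])
    d=[e for e in bot.silhouettes("scale","wrist") if e["location"][0]<400]
    if d:
        m=d[0]["region"];ys,xs=np.where(m);r=np.where(m[255])[0]
        print(round(t,2),xs.min(),xs.max(),ys.min(),ys.max(),"r255",r.min() if len(r) else 0,r.max() if len(r) else 0)
if __name__=="__main__": watch();np.savez("wsw.npz",**cam("wrist"))
E
python3 sw.py
```

```text
19.35 186 235 219 346 r255 199 233
19.45 187 235 220 347 r255 199 233
19.55 187 236 220 347 r255 200 234
19.65 189 237 220 324 r255 201 234
19.75 188 237 219 346 r255 201 235
19.85 188 237 219 347 r255 201 235
19.95 188 237 219 346 r255 200 234
20.05 189 237 220 325 r255 201 234
20.15 188 237 219 344 r255 201 234
```

```bash
python3 - <<'E'
from hook import *
import hook
w=cam("wrist")
ms=[]
for i in range(3):
    im=bot.read_camera("wrist");d=[e for e in bot.silhouettes("scale","wrist") if e["location"][0]<300][0];ms.append(d["region"])
cv2.imwrite("pics/16w.png",im[...,::-1]);np.savez("w16.npz",**w);m=(np.sum(ms,0)>=2);np.save("m16.npy",m)
for y in range(218,346,7):
    r=np.where(m[y])[0];s=np.split(r,np.where(np.diff(r)>1)[0]+1);print(y,[(int(a[0]),int(a[-1])) for a in s if len(a)])
for yaw in(20,35.5,50):
  for x0 in((.536,.1235),(.53,.132)):
    print(yaw,np.round(fit(w,m,300,x0=(*x0,yaw,0)),4))
print(np.round(tool()[0],4),np.round(w["p"],4))
E
```

```text
218 []
225 [(211, 235)]
232 [(206, 215), (228, 237)]
239 [(204, 212), (228, 236)]
246 [(202, 210), (227, 236)]
253 [(201, 209), (226, 235)]
260 [(200, 208), (225, 234)]
267 [(195, 234)]
274 [(194, 212), (226, 234)]
281 [(195, 205)]
288 [(194, 203)]
295 [(193, 202)]
302 [(192, 201)]
309 [(190, 201)]
316 [(189, 199)]
323 [(188, 195)]
330 []
337 []
344 [(226, 228)]
20 [ 2.20500e-01  5.52800e-01  5.30200e-01  1.24600e-01  5.70697e+01
 -2.50000e-03]
20 [ 2.0640e-01  8.6760e-01  5.3400e-01  1.2570e-01  5.8958e+01 -1.4000e-03]
35.5 [ 2.09200e-01  5.02400e-01  5.33700e-01  1.25500e-01  5.86283e+01
 -1.50000e-03]
35.5 [ 2.11400e-01  8.78200e-01  5.32700e-01  1.25400e-01  5.83535e+01
 -1.80000e-03]
50 [2.00800e-01 4.92700e-01 5.39500e-01 1.27100e-01 6.06796e+01 5.00000e-04]
50 [ 2.04300e-01  9.05300e-01  5.36400e-01  1.26400e-01  5.94967e+01
 -4.00000e-04]
[0.6072 0.0886 0.2187] [0.7275 0.1745 0.2515]
```

```bash
timeout 400 python3 - <<'E'
from wp import *
b=np.array([.536,.126])
for yaw in(45,55):
    n=np.array([np.sin(np.radians(yaw)),-np.cos(np.radians(yaw))])
    for a in(-43,-35):
        Rm=pose(yaw,a)
        for d,z in((.06,.168),(0,.168),(0,.12)):
            chk(f"d{d}",np.r_[b+d*n,z]-.0575*Rm[:,2],yaw,a,8)
Rm=pose(50,-43);n=np.array([np.sin(np.radians(50)),-np.cos(np.radians(50))]);print(plan(np.r_[b+.065*n,.168]-.0575*Rm[:,2],Rm))
E
```

```text
d0.06 [0.606 0.111 0.21 ] 45 -43 3 0.22 [-0.72  0.86  0.56  1.32 -0.02  1.7  -0.97]
d0 [0.564 0.154 0.21 ] 45 -43 3 0.23 [-0.78  0.81  0.52  1.4  -0.03  1.69 -1.05]
d0 [0.564 0.154 0.162] 45 -43 3 0.29 [-0.74  0.84  0.43  1.42 -0.01  1.63 -1.11]
d0.06 [0.602 0.107 0.215] 45 -35 3 0.34 [-0.63  0.73  0.41  1.4   0.03  1.58 -1.04]
d0 [0.559 0.149 0.215] 45 -35 3 0.35 [-0.7   0.69  0.37  1.48  0.02  1.57 -1.13]
d0 [0.559 0.149 0.167] 45 -35 3 0.42 [-0.61  0.72  0.23  1.5   0.07  1.5  -1.2 ]
d0.06 [0.608 0.124 0.21 ] 55 -43 3 0.29 [-0.79  0.84  0.58  1.36  0.04  1.63 -0.87]
d0 [0.558 0.158 0.21 ] 55 -43 3 0.3 [-0.86  0.79  0.55  1.46  0.04  1.62 -0.95]
d0 [0.558 0.158 0.162] 55 -43 3 0.36 [-0.81  0.82  0.44  1.47  0.06  1.56 -1.02]
d0.06 [0.604 0.119 0.215] 55 -35 3 0.39 [-0.69  0.72  0.41  1.43  0.09  1.53 -0.95]
d0 [0.555 0.153 0.215] 55 -35 3 0.4 [-0.75  0.66  0.37  1.53  0.09  1.52 -1.03]
d0 [0.555 0.153 0.167] 55 -35 3 0.48 [-0.73  0.71  0.33  1.55  0.09  1.44 -1.06]
(array([-10.2,   0.3, -10.4]), array([ 1.9 , -1.87, -0.6 ]))
```

Emit:
{"op": "carry_out", "data": {
  "moves": [
    [[-10.2,0.3,-10.4],[1.9,-1.9,-0.6],0],
    [[-10.2,0.3,-10.4],[1.9,-1.9,-0.6],0],
    [[-10.2,0.3,-10.4],[1.9,-1.9,-0.6],0],
    [[-10.2,0.3,-10.4],[1.9,-1.9,-0.6],0]
  ]
}}

```text
t: 21.05
eef_pos: [0.611, 0.113, 0.2106]
tool_rot: [0.155, 0.844, 0.391, -0.333]
contact_force: [-0.5, -0.5, -1.4]
gripper_width: 0.04
```

```bash
cat > look.py <<'E'
from hook import *
show()
w=cam("wrist");ms=[];lt=[]
for i in range(3):
    im=bot.read_camera("wrist");ms+=[e["region"] for e in bot.silhouettes("scale","wrist") if 120<e["location"][0]<310][:1]
for e in bot.silhouettes("chainring","wrist")[:1]:
    ys,xs=np.where(e["region"]);print("ring",round(e["score"],2),xs.min(),xs.max(),ys.min(),ys.max());np.save("mring.npy",e["region"])
for e in bot.silhouettes("scale_latch","wrist")[:2]:
    ys,xs=np.where(e["region"]);print("latch",round(e["score"],2),xs.min(),xs.max(),ys.min(),ys.max())
cv2.imwrite("pics/lw.png",im[...,::-1]);np.savez("wl.npz",**w);m=(np.sum(ms,0)>=min(2,len(ms)));np.save("ml.npy",m)
ys,xs=np.where(m)
for y in range(ys.min(),ys.max(),9):
    r=np.where(m[y])[0];s=np.split(r,np.where(np.diff(r)>1)[0]+1);print(y,[(int(a[0]),int(a[-1])) for a in s if len(a)])
for yaw in(-10,25,50,65):
    print(yaw,np.round(fit(w,m,min(ys.max()-3,300),x0=(.535,.126,yaw,0)),4))
E
timeout 500 python3 look.py
```

```text
t 21.05 p [0.611  0.113  0.2106] F [-0.5  -0.5  -1.45] T [ 0.73 -0.6   0.  ] w 0.04 q [-0.63  0.81  0.35  1.32  0.13  1.69 -1.03]
ring 0.6 316 326 133 329
latch 0.65 213 236 282 287
232 [(231, 233)]
241 [(214, 228), (235, 246)]
250 [(210, 219), (240, 248)]
259 [(208, 217), (239, 248)]
268 [(207, 215), (238, 246)]
277 [(205, 214), (237, 245)]
286 [(200, 246)]
295 [(201, 211)]
304 [(200, 209)]
313 [(198, 208)]
-10 [ 2.2550e-01  4.9230e-01  5.3580e-01  1.2400e-01  3.9289e+00 -3.0000e-04]
25 [ 1.92000e-01  4.50700e-01  5.34800e-01  1.24400e-01  5.61729e+01
 -8.00000e-04]
50 [1.8490e-01 3.6870e-01 5.3820e-01 1.2650e-01 5.8505e+01 3.0000e-04]
65 [1.6910e-01 3.4110e-01 5.4590e-01 1.3110e-01 6.5146e+01 3.0000e-03]
```

```bash
cat > go.py <<'E'
from h import *
import sys
YAW=56.;B=np.array([.537,.126,.1775])
def tcp(y,rim,yaw=YAW,a=-43,x=0.):
    """TCP for ring plane at scale-y (mm), inner top rim at height rim (mm) above unloaded bowl"""
    T=R.from_euler('z',YAW,degrees=True).apply([x/1000,y/1000,0]);Rm=pose(yaw,a)
    c=B+T+[0,0,rim/1000-.056];return c-.0578*Rm[:,2],Rm
def where():
    p,r,o=tool();c=p+.0578*r[:,2];l=R.from_euler('z',-YAW,degrees=True).apply(c-B)*1000
    print("ring x,y,rim",np.round([l[0],l[1],l[2]+56],1))
if __name__=="__main__":
    show();where()
    for s in sys.argv[1:]:
        y,z=map(float,s.split(","));print(s,plan(*tcp(y,z)))
E
python3 go.py -60,43 -35,43 -3.5,43
```

```text
t 21.45 p [0.6109 0.1142 0.2101] F [-0.09  0.01 -0.74] T [ 0.79 -0.62  0.01] w 0.045 q [-0.63  0.81  0.35  1.32  0.13  1.69 -1.03]
ring x,y,rim [ -7.7 -63.7  46.4]
-60,43 (array([-4.2,  0. , -4.5]), array([ 0.74, -0.86, -0.24]))
-35,43 (array([-4.2,  0. , -4.5]), array([ 0.54, -3.35, -0.05]))
-3.5,43 (array([-4.2,  0. , -4.5]), array([ 0.3 , -6.48,  0.17]))
```

Emit:
{"op": "carry_out", "data": {
  "moves": [
    [[-4.2,0,-4.5],[0.7,-1.5,-0.2],0],
    [[-4.2,0,-4.5],[0.5,-3.3,0],0],
    [[-4.2,0,-4.5],[0.5,-3.3,0],0],
    [[-4.2,0,-4.5],[0.5,-3.3,0],0]
  ]
}}

```text
t: 21.95
eef_pos: [0.5882, 0.1376, 0.2071]
tool_rot: [0.173, 0.821, 0.436, -0.324]
contact_force: [-0.2, -0.6, -1.6]
gripper_width: 0.035
```

```bash
python3 go.py -3.5,43; timeout 400 python3 look.py
```

```text
t 21.95 p [0.5882 0.1376 0.2071] F [-0.24 -0.57 -1.56] T [ 0.75 -0.55 -0.03] w 0.035 q [-0.69  0.77  0.32  1.4   0.17  1.64 -1.02]
ring x,y,rim [ -1.2 -36.   43.4]
-3.5,43 (array([ 0.,  0., -0.]), array([ 0.1 , -3.25, -0.05]))
t 21.95 p [0.5882 0.1376 0.2071] F [-0.24 -0.57 -1.56] T [ 0.75 -0.55 -0.03] w 0.035 q [-0.69  0.77  0.32  1.4   0.17  1.64 -1.02]
ring 0.7 315 327 133 329
latch 0.61 258 280 288 293
237 [(271, 272)]
246 [(256, 267), (277, 288)]
255 [(251, 259), (284, 291)]
264 [(250, 257), (283, 291)]
273 [(249, 257), (283, 290)]
282 [(248, 255), (282, 288)]
291 [(264, 282)]
-10 [ 1.21400e-01  7.17300e-01  5.35000e-01  1.22400e-01  3.90891e+01
 -1.20000e-03]
25 [ 1.42400e-01  5.51000e-01  5.37200e-01  1.24700e-01  3.18956e+01
 -3.00000e-04]
50 [ 0.1276  0.4952  0.5375  0.1255 62.4904  0.    ]
65 [ 0.1276  0.4369  0.5375  0.1255 62.4904  0.    ]
```

Emit:
{"op": "carry_out", "data": {
  "moves": [
    [[0,0,0],[0,-1,0],0],
    [[0,0,0],[0.1,-2,0],0],
    [[0,0,0],[0.1,-2.8,0],0],
    [[0,0,0],[0.1,-3.2,0],0],
    [[0,0,0],[0.1,-3.2,0],0]
  ]
}}

```text
t: 22.98
eef_pos: [0.5616, 0.1573, 0.2061]
tool_rot: [0.172, 0.821, 0.438, -0.324]
contact_force: [0.5, -0.8, -1.2]
gripper_width: 0.043
```

```bash
python3 go.py -3.5,43 -4,30; timeout 400 python3 look.py
```

```text
t 22.98 p [0.5616 0.1573 0.2061] F [ 0.55 -0.78 -1.2 ] T [ 0.79 -0.51 -0.01] w 0.043 q [-0.73  0.75  0.31  1.44  0.16  1.63 -1.06]
ring x,y,rim [ 0.2 -2.9 42.4]
-3.5,43 (array([0.1, 0. , 0.1]), array([-0.07,  0.06, -0.03]))
-4,30 (array([0.1, 0. , 0.1]), array([0.82, 0.11, 0.92]))
t 22.98 p [0.5616 0.1573 0.2061] F [ 0.55 -0.78 -1.2 ] T [ 0.79 -0.51 -0.01] w 0.043 q [-0.73  0.75  0.31  1.44  0.16  1.63 -1.06]
ring 0.81 315 326 134 329
latch 0.4 300 338 239 253
240 [(312, 316)]
249 [(301, 306)]
-10 [ 6.0670e-01  6.8520e-01  5.3490e-01  1.2870e-01 -8.6277e+00  1.3000e-03]
25 [ 6.0900e-01  6.9820e-01  5.3290e-01  1.2560e-01 -6.8266e+00  2.0000e-04]
50 [ 6.1010e-01  6.9140e-01  5.3740e-01  1.2670e-01  7.2029e+01 -2.0000e-04]
65 [ 6.1010e-01  6.6900e-01  5.3740e-01  1.2670e-01  7.2029e+01 -2.0000e-04]
```

```bash
python3 - <<'E'
from hook import *
w=dict(np.load("wl.npz"));im=cv2.imread("pics/lw.png");g=cv2.cvtColor(im,6)
for yaw in(45,58):
  T=R.from_euler('z',yaw,degrees=True)
  for z in(.012,.02,.028,.036): print(yaw,z,[np.round(proj(w,T.apply([0,y,z])+[.537,.126,.1775]),1).tolist() for y in(.0115,-.0115)])
for r in(255,262,270,278,286):print(r,g[r,290:350].tolist())
E
```

```text
45 0.012 [[301.1, 263.2], [334.1, 265.0]]
45 0.02 [[300.7, 275.1], [334.3, 276.7]]
45 0.028 [[300.3, 287.5], [334.6, 288.8]]
45 0.036 [[299.8, 300.4], [334.8, 301.4]]
58 0.012 [[301.1, 264.3], [334.5, 264.0]]
58 0.02 [[300.6, 276.0], [334.8, 275.8]]
58 0.028 [[300.2, 288.2], [335.1, 288.1]]
58 0.036 [[299.8, 301.0], [335.3, 300.8]]
255 [67, 65, 67, 67, 70, 61, 51, 40, 35, 32, 43, 37, 42, 39, 46, 60, 87, 91, 95, 93, 92, 95, 92, 92, 84, 75, 82, 92, 98, 97, 96, 97, 99, 97, 93, 92, 81, 64, 80, 89, 94, 93, 91, 91, 93, 91, 92, 79, 50, 46, 39, 45, 42, 42, 44, 44, 48, 66, 73, 69]
262 [65, 67, 55, 41, 38, 34, 33, 35, 31, 37, 39, 37, 41, 40, 55, 81, 89, 93, 91, 90, 92, 93, 90, 90, 78, 51, 46, 67, 92, 97, 99, 98, 100, 97, 86, 64, 43, 48, 67, 91, 93, 92, 92, 91, 93, 93, 94, 83, 63, 43, 43, 40, 39, 35, 39, 39, 38, 37, 42, 44]
270 [61, 47, 32, 36, 35, 32, 35, 36, 36, 36, 36, 40, 33, 50, 76, 90, 93, 88, 91, 90, 90, 90, 92, 90, 73, 40, 35, 50, 78, 96, 98, 94, 93, 95, 83, 57, 34, 37, 64, 91, 90, 92, 90, 94, 90, 93, 91, 91, 80, 60, 36, 38, 37, 39, 34, 34, 38, 42, 33, 41]
278 [31, 30, 32, 32, 30, 33, 32, 36, 37, 31, 32, 38, 49, 69, 87, 91, 94, 92, 93, 90, 91, 92, 90, 85, 56, 36, 29, 47, 72, 91, 91, 94, 92, 91, 75, 55, 37, 33, 48, 71, 90, 92, 91, 88, 92, 88, 92, 90, 89, 78, 55, 37, 40, 36, 37, 35, 35, 36, 30, 39]
286 [34, 33, 35, 29, 34, 33, 31, 31, 35, 32, 36, 38, 33, 32, 31, 33, 33, 35, 30, 38, 39, 53, 79, 84, 61, 38, 37, 46, 76, 91, 97, 96, 94, 94, 81, 54, 35, 34, 50, 74, 87, 61, 38, 34, 35, 34, 34, 37, 34, 35, 35, 32, 37, 38, 36, 36, 35, 38, 37, 33]
```

Emit:
{"op": "carry_out", "data": {
  "moves": [
    [[0,0,0],[0.4,0.1,0.4],0],
    [[0,0,0],[0.8,0.1,0.9],0],
    [[0,0,0],[1.2,0.1,1.25],0],
    [[0,0,0],[1.5,0.1,1.55],0],
    [[0,0,0],[1.5,0.1,1.55],0]
  ]
}}

```text
t: 24.0
eef_pos: [0.5627, 0.1566, 0.1844]
tool_rot: [0.173, 0.821, 0.437, -0.324]
contact_force: [-0.4, 0.4, 2.2]
gripper_width: 0.041
```

```bash
python3 go.py -4,12 -4,4 -4,-4
```

```text
t 24.0 p [0.5627 0.1566 0.1844] F [-0.36  0.45  2.16] T [ 0.24 -0.21 -0.1 ] w 0.041 q [-0.73  0.77  0.31  1.45  0.15  1.6  -1.07]
ring x,y,rim [ 0.3 -4.2 20.7]
-4,12 (array([0.1, 0.1, 0.1]), array([ 0.56, -0.02,  0.65]))
-4,4 (array([0.1, 0.1, 0.1]), array([ 1.11, -0.02,  1.24]))
-4,-4 (array([0.1, 0.1, 0.1]), array([ 1.65, -0.02,  1.82]))
```

Emit:
{"op": "carry_out", "data": {
  "moves": [
    [[0,0,0],[0.2,0,0.25],0],
    [[0,0,0],[0.4,0,0.45],0],
    [[0,0,0],[0.55,0,0.65],0],
    [[0,0,0],[0.55,0,0.65],0]
  ]
}}

```text
t: 24.5
eef_pos: [0.5625, 0.1564, 0.1758]
tool_rot: [0.172, 0.821, 0.437, -0.324]
contact_force: [0.0, -0.8, 2.0]
gripper_width: 0.041
```

```bash
python3 go.py -4,6 -4,0 -4,-4; python3 - <<'E'
from h import *
f=[]
for i in range(4):
    bot.read_camera("wrist");f.append(bot.get_obs()["contact_force"])
print(np.round(np.mean(f,0),2))
E
```

```text
t 24.5 p [0.5625 0.1564 0.1758] F [ 0.03 -0.81  2.04] T [ 0.13 -0.11 -0.05] w 0.041 q [-0.72  0.78  0.31  1.46  0.15  1.59 -1.07]
ring x,y,rim [-0.  -4.2 12. ]
-4,6 (array([0.1, 0.1, 0.1]), array([ 0.41, -0.01,  0.44]))
-4,0 (array([0.1, 0.1, 0.1]), array([ 0.82, -0.01,  0.88]))
-4,-4 (array([0.1, 0.1, 0.1]), array([ 1.09, -0.01,  1.17]))
[-0.26 -0.17  2.86]
```

Emit:
{"op": "carry_out", "data": {
  "moves": [
    [[0,0,0],[0.2,0,0.2],0],
    [[0,0,0],[0.4,0,0.45],0],
    [[0,0,0],[0.6,0,0.65],0],
    [[0,0,0],[0.8,0,0.9],0],
    [[0,0,0],[0.8,0,0.9],0]
  ]
}}

```text
t: 25.32
eef_pos: [0.5622, 0.1561, 0.1635]
tool_rot: [0.172, 0.821, 0.437, -0.324]
contact_force: [-0.1, 0.3, 2.0]
gripper_width: 0.041
```

```bash
cat > fz.py <<'E'
from h import *
f=[]
for i in range(4):
    bot.read_camera("wrist");f.append(bot.get_obs()["contact_force"])
print("F",np.round(np.mean(f,0),2))
E
python3 go.py -4,-4 -4,-8 -4,-12; python3 fz.py
```

```text
t 25.32 p [0.5622 0.1561 0.1635] F [-0.06  0.27  2.03] T [ 0.24 -0.14 -0.01] w 0.041 q [-0.72  0.79  0.3   1.46  0.15  1.57 -1.08]
ring x,y,rim [-0.4 -4.1 -0.2]
-4,-4 (array([0. , 0.1, 0.1]), array([ 0.28, -0.01,  0.25]))
-4,-8 (array([0. , 0.1, 0.1]), array([ 0.55, -0.01,  0.54]))
-4,-12 (array([0. , 0.1, 0.1]), array([ 0.83, -0.01,  0.84]))
F [-0.13 -0.1   2.91]
```

Emit:
{"op": "carry_out", "data": {
  "moves": [
    [[0,0,0],[0.2,0,0.2],0],
    [[0,0,0],[0.4,0,0.4],0],
    [[0,0,0],[0.55,0,0.55],0],
    [[0,0,0],[0.55,0,0.55],0]
  ]
}}

```text
t: 26.02
eef_pos: [0.5624, 0.1564, 0.1559]
tool_rot: [0.172, 0.821, 0.437, -0.324]
contact_force: [0.1, -0.0, 1.6]
gripper_width: 0.04
```

```bash
python3 go.py -4,-12 -4,-4 ; python3 fz.py
```

```text
t 26.02 p [0.5624 0.1564 0.1559] F [ 0.07 -0.01  1.57] T [ 0.41 -0.18 -0.02] w 0.04 q [-0.72  0.8   0.3   1.47  0.15  1.56 -1.08]
ring x,y,rim [-0.1 -4.2 -7.8]
-4,-12 (array([0. , 0.1, 0.1]), array([ 0.28, -0.01,  0.3 ]))
-4,-4 (array([0. , 0.1, 0.1]), array([-0.26, -0.01, -0.29]))
F [-0.38 -0.28  1.73]
```

Emit:
{"op": "carry_out", "data": {
  "moves": [
    [[0,0,0],[-0.15,-0.1,-0.15],0],
    [[0,0,0],[-0.3,-0.3,-0.35],0],
    [[0,0,0],[-0.3,-0.4,-0.35],0],
    [[0,0,0],[-0.3,-0.4,-0.35],0]
  ]
}}

```text
t: 26.72
eef_pos: [0.5592, 0.159, 0.1607]
tool_rot: [0.172, 0.821, 0.438, -0.324]
contact_force: [0.1, -0.6, 0.2]
gripper_width: 0.042
```

```bash
python3 go.py 0,-3; python3 fz.py
```

```text
t 26.73 p [0.5592 0.159  0.1607] F [ 0.08 -0.57  0.21] T [ 0.51 -0.37 -0.02] w 0.042 q [-0.73  0.79  0.3   1.47  0.15  1.57 -1.08]
ring x,y,rim [ 0.3 -0.1 -3.1]
0,-3 (array([0.1, 0. , 0.1]), array([-0.03, -0.  ,  0.02]))
F [-0.32 -0.44 -0.1 ]
```

Emit:
{"op": "carry_out", "data": {
  "moves": [
    [[0,0,0],[0,0,0],0.8],
    [[0,0,0],[0,0,0],1.5],
    [[0,0,0],[0,0,0],3],
    [[0,0,0],[0,0,0],4],
    [[0,0,0],[0,0,0],4]
  ]
}}

```text
t: 27.55
eef_pos: [0.5593, 0.1588, 0.1607]
tool_rot: [0.172, 0.821, 0.437, -0.324]
contact_force: [0.7, 0.5, 0.3]
gripper_width: 0.472
```

Emit:
{"op": "carry_out", "data": {
  "moves": [
    [[0,0,0],[0,0,0],4],
    [[0,0,0],[0,0,0],4],
    [[0,0,0],[0,0,0],4]
  ]
}}

```text
t: 27.92
eef_pos: [0.5593, 0.1588, 0.1608]
tool_rot: [0.172, 0.821, 0.437, -0.324]
contact_force: [-0.2, -0.5, -0.2]
gripper_width: 0.47
```

```bash
python3 - <<'E'
from h import *
show();w=cam("wrist");g=R.from_euler('z',56,degrees=True)
for i in range(5):
    bot.read_camera("wrist");t=bot.get_obs()["t"]
    for e in bot.silhouettes("chainring","wrist")[:1]:
        ys,xs=np.where(e["region"]);print(round(t,2),round(e["score"],2),xs.min(),xs.max(),ys.min(),ys.max(),np.round(e["location"]))
Rm=pose(56,-43);p=tool()[0]
from wp import chk
chk("out",p-.06*Rm[:,2],56,-43,6);chk("out",p-.11*Rm[:,2],56,-43,6)
E
```

```text
t 27.93 p [0.5593 0.1588 0.1608] F [-0.21 -0.48 -0.16] T [ 0.61 -0.45  0.02] w 0.47 q [-0.73  0.79  0.3   1.47  0.15  1.57 -1.08]
27.98 0.62 318 329 135 331 [324. 235.]
28.07 0.87 317 329 135 331 [324. 233.]
28.18 0.88 317 329 136 331 [324. 240.]
28.27 0.64 318 330 135 331 [323. 236.]
28.38 0.57 318 331 136 331 [325. 238.]
out [0.582 0.193 0.205] 56 -43 3 0.25 [-0.87  0.85  0.56  1.35  0.01  1.67 -0.94]
out [0.601 0.221 0.241] 56 -43 3 0.15 [-0.9   0.88  0.62  1.23 -0.03  1.77 -0.9 ]
```

Emit:
{"op": "carry_out", "data": {
  "moves": [
    [[0,0,0],[0,0,-1.5],4],
    [[0,0,0],[0,0,-3.5],4],
    [[0,0,0],[0,0,-6],4],
    [[0,0,0],[0,0,-9],4],
    [[0,0,0],[0,0,-10],4]
  ]
}}

```text
t: 29.05
eef_pos: [0.5985, 0.2172, 0.2354]
tool_rot: [0.172, 0.821, 0.438, -0.322]
contact_force: [0.0, -0.4, -1.1]
gripper_width: 0.468
```

```bash
timeout 300 python3 - <<'E'
from hook import *
show()
for i in range(6):
    w=cam("wrist");im=bot.read_camera("wrist");t=bot.get_obs()["t"]
    s=[round(t,2)]
    for l in("chainring","scale","scale_latch"):
        for e in [e for e in bot.silhouettes(l,"wrist") if 200<e["location"][0]<450][:1]:
            ys,xs=np.where(e["region"]);s+=[l,round(e["score"],2),int(xs.min()),int(xs.max()),int(ys.min()),int(ys.max())]
    print(s)
cv2.imwrite("pics/20w.png",im[...,::-1]);np.savez("w20.npz",**w)
B=np.array([.537,.126,.1775-.003]);T=R.from_euler('z',57,degrees=True)
for n,P in(("bowl",[0,0,0]),("tiptop",[0,-.0115,.036]),("latchTip",[0,-.009,.03]),("latchShank",[0,.009,.03]),("ringtop",[0,0,.011]),("ringbot",[0,0,-.123]),("ring x-",[-.067,0,-.056]),("ring x+",[.067,0,-.056])):print(n,np.round(proj(w,T.apply(P)+B),1))
g=cv2.cvtColor(im,6)
q=proj(w,T.apply([0,0,.03])+B);r0=int(q[1]);c0=int(q[0])
print(r0,c0)
for r in range(r0-28,r0+12,3):print(r,g[r,c0-24:c0+26:2].tolist())
E
```

```text
t 29.05 p [0.5985 0.2172 0.2354] F [ 0.01 -0.41 -1.06] T [ 0.57 -0.38 -0.03] w 0.468 q [-0.74  0.82  0.31  1.24  0.13  1.78 -1.06]
[29.1, 'scale', 0.92, 300, 348, 235, 351]
[29.3, 'chainring', 0.85, 320, 326, 127, 251, 'scale', 0.7, 298, 350, 236, 353, 'scale_latch', 0.22, 320, 326, 126, 252]
[29.5, 'chainring', 0.55, 319, 327, 125, 252, 'scale', 0.6, 317, 407, 195, 294, 'scale_latch', 0.51, 316, 332, 269, 273]
[29.7, 'chainring', 0.72, 319, 327, 126, 253, 'scale', 0.64, 298, 349, 236, 352, 'scale_latch', 0.34, 313, 331, 206, 218]
[29.9, 'chainring', 0.61, 319, 327, 126, 253, 'scale', 0.69, 298, 349, 234, 352, 'scale_latch', 0.42, 317, 332, 269, 273]
[30.1, 'chainring', 0.71, 320, 326, 126, 251, 'scale', 0.8, 440, 452, 270, 299, 'scale_latch', 0.65, 318, 407, 197, 294]
bowl [321.5 239.4]
tiptop [334.1 276.6]
latchTip [331.2 270.1]
latchShank [311.8 270.1]
ringtop [321.5 250.3]
ringbot [321.6 140.9]
ring x- [322.3 216.1]
ring x+ [320.4 150.4]
270 321
242 [66, 67, 67, 70, 65, 65, 75, 91, 93, 92, 84, 82, 101, 105, 124, 73, 101, 108, 97, 94, 75, 68, 69, 70, 68]
245 [69, 66, 71, 69, 65, 7
[... 661 characters left out ...]
9, 88, 88, 89, 71, 67, 69, 66, 91, 96, 112, 78, 68, 67, 66]
266 [68, 66, 68, 65, 68, 73, 91, 91, 90, 72, 66, 87, 91, 91, 79, 70, 68, 72, 88, 93, 107, 77, 64, 68, 67]
269 [67, 66, 69, 64, 65, 78, 94, 91, 95, 93, 90, 86, 91, 91, 88, 83, 89, 93, 91, 97, 97, 75, 57, 42, 44]
272 [64, 67, 64, 66, 67, 74, 90, 93, 93, 89, 81, 87, 85, 93, 87, 128, 160, 141, 79, 104, 94, 89, 67, 52, 51]
275 [64, 65, 62, 66, 66, 74, 91, 93, 86, 71, 65, 65, 81, 99, 95, 92, 74, 40, 66, 105, 139, 151, 91, 67, 68]
278 [65, 67, 64, 63, 66, 78, 91, 93, 84, 67, 69, 69, 67, 73, 83, 89, 89, 90, 96, 132, 125, 78, 66, 70, 66]
281 [66, 66, 68, 67, 65, 75, 88, 91, 88, 66, 66, 64, 67, 62, 87, 126, 90, 91, 90, 92, 75, 69, 66, 65, 69]
```

```bash
python3 - <<'E'
from hook import *
w=dict(np.load("w20.npz"));B=np.array([.537,.126,.1745]);T=R.from_euler('z',56,degrees=True)
th=np.linspace(0,2*np.pi,181)
for dz in(0,.003,.019):
    q=np.array([proj(w,T.apply([.067*np.cos(t),0,.067*np.sin(t)-.056+dz])+B) for t in th]);print(dz,q.min(0).round(1),q.max(0).round(1))
bg=cv2.cvtColor(cv2.imread("pics/20w.png"),cv2.COLOR_BGR2HSV)
for r in(255,262,269):print(r,bg[r,309:338:3].tolist())
S=cam("side");im=bot.read_camera("side")
for l in("scale","chainring"):
    for e in bot.silhouettes(l,"side")[:3]:
        ys,xs=np.where(e["region"]);print(l,round(e["score"],2),np.round(e["location"]),xs.min(),xs.max(),ys.min(),ys.max())
print("side pred ring c",proj(S,B-[0,0,.056]),"grip",proj(S,B+[0,0,.127]))
# free-rim tests: teeth-dark/bright run between the latch row and rim
show()
E
```

```text
0 [321.4 124.9] [321.8 253.4]
0.003 [321.4 127.2] [321.8 256.3]
0.019 [321.4 139.6] [321.8 272.1]
255 [[19, 37, 96], [19, 35, 102], [9, 25, 72], [21, 38, 95], [20, 31, 98], [19, 27, 76], [18, 36, 71], [19, 39, 72], [16, 39, 97], [18, 38, 115]]
262 [[17, 37, 97], [19, 36, 98], [21, 36, 71], [14, 36, 93], [21, 35, 96], [24, 30, 85], [11, 28, 74], [22, 40, 71], [16, 33, 100], [18, 40, 115]]
269 [[17, 40, 103], [15, 36, 100], [23, 41, 100], [18, 33, 93], [17, 36, 99], [20, 39, 99], [17, 39, 91], [22, 29, 97], [19, 36, 98], [20, 36, 105]]
scale 0.86 [292. 145.] 287 295 132 165
scale 0.71 [368. 347.] 359 377 324 369
scale 0.69 [278. 248.] 268 281 243 253
chainring 0.41 [290. 181.] 289 292 169 192
side pred ring c [290.86309575 181.77688516] grip [289.0991078  144.81755452]
t 30.4 p [0.5974 0.2154 0.2338] F [-0.15 -0.73 -0.68] T [ 0.58 -0.4   0.01] w 0.471 q [-0.74  0.82  0.31  1.24  0.13  1.78 -1.06]
```

Emit:
{"op": "carry_out", "data": {
  "moves": [
    [[0,0,0],[0,2,-1],4],
    [[0,0,0],[0,4,-1],4],
    [[0,0,0],[0,4,-1],4],
    [[0,0,0],[0,4,-1],4]
  ]
}}

```text
t: 30.9
eef_pos: [0.634, 0.1988, 0.2407]
tool_rot: [0.172, 0.821, 0.437, -0.324]
contact_force: [-0.1, 0.4, 0.3]
gripper_width: 0.464
```

```bash
python3 - <<'E'
from hook import *
show();w=cam("wrist")
for i in range(2):
    im=bot.read_camera("wrist");s=[]
    for l in("chainring","scale","scale_latch"):
        for e in bot.silhouettes(l,"wrist")[:2]:
            ys,xs=np.where(e["region"]);s+=[l,round(e["score"],2),int(xs.min()),int(xs.max()),int(ys.min()),int(ys.max())]
    print(s)
B=np.array([.537,.126,.1745]);T=R.from_euler('z',57,degrees=True)
for n,P in(("bowl",[0,0,0]),("tiptop",[0,-.0115,.036]),("latchTip",[0,-.009,.03]),("latchShank",[0,.009,.03]),("ringtop",[0,0,.011]),("ringtop if on latch",[0,0,.041])):print(n,np.round(proj(w,T.apply(P)+B),1))
g=cv2.cvtColor(im,6);q=proj(w,T.apply([0,0,.03])+B);r0,c0=int(q[1]),int(q[0]);print(r0,c0)
for r in range(r0-26,r0+14,3):print(r,g[r,c0-24:c0+26:2].tolist())
E
```

```text
t 30.9 p [0.634  0.1988 0.2407] F [-0.12  0.35  0.28] T [ 0.64 -0.35 -0.08] w 0.464 q [-0.7   0.86  0.32  1.15  0.15  1.81 -1.01]
['chainring', 0.63, 276, 295, 125, 247, 'scale', 0.77, 425, 438, 259, 292, 'scale', 0.73, 268, 302, 231, 347]
['chainring', 0.8, 276, 294, 126, 246, 'chainring', 0.57, 265, 290, 171, 211, 'scale', 0.85, 269, 303, 231, 347, 'scale', 0.56, 425, 438, 259, 292, 'scale_latch', 0.25, 276, 295, 124, 247]
bowl [282.4 235.1]
tiptop [291.9 270.8]
latchTip [289.7 264.5]
latchShank [270.9 264.6]
ringtop [281.6 245.5]
ringtop if on latch [279.5 276.1]
264 280
238 [67, 70, 68, 68, 70, 69, 65, 80, 90, 97, 91, 92, 102, 127, 126, 97, 97, 126, 108, 97, 94, 82, 92, 121, 77]
241 [69, 69, 69, 67, 64, 71, 67, 89, 94, 92, 75, 68, 107, 159, 155, 104, 119, 112, 91, 96, 102, 95, 100, 109, 73]
244 [69, 66, 66, 67, 64, 68, 70, 89, 92, 88, 63, 67, 72, 94, 114, 137, 117, 84, 81, 94, 111, 105, 109, 99, 74]
247 [66, 65, 68, 66, 70, 67, 74, 92, 94, 87, 88, 86, 91, 75, 51, 97, 114, 74, 83, 98, 111, 102, 103, 76, 71]
250 [65, 68, 66, 67, 65, 66, 77, 88, 93, 90, 93, 90, 90, 52, 40, 53, 72, 6
[... 295 characters left out ...]
84, 42, 37, 43, 46, 66, 70, 89, 100, 115, 96, 89, 75, 64]
262 [65, 46, 33, 33, 37, 41, 63, 90, 90, 91, 92, 72, 39, 41, 39, 45, 69, 69, 92, 100, 111, 93, 91, 81, 67]
265 [58, 39, 36, 33, 39, 47, 82, 92, 91, 91, 90, 47, 38, 41, 38, 49, 144, 134, 101, 97, 91, 89, 94, 87, 71]
268 [40, 37, 32, 36, 36, 62, 89, 88, 89, 91, 73, 31, 39, 40, 40, 37, 74, 75, 78, 107, 122, 121, 91, 92, 88]
271 [34, 39, 39, 33, 43, 86, 91, 89, 92, 87, 56, 32, 36, 36, 38, 38, 60, 67, 63, 106, 138, 101, 93, 90, 93]
274 [36, 32, 39, 36, 66, 91, 89, 89, 91, 83, 41, 35, 40, 38, 37, 38, 64, 66, 69, 66, 66, 74, 116, 91, 91]
277 [39, 34, 32, 42, 86, 92, 88, 90, 89, 69, 34, 35, 38, 42, 39, 41, 63, 69, 65, 68, 67, 63, 71, 100, 91]
```

```bash
python3 -c "
from station import bot
print(bot.hand_in(), bot.get_obs()['t'])"
```

```text
the job is handed in; nothing more can be done
the job is handed in; nothing more can be done
```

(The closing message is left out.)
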